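Clear, load and lock the washer docking carriage

ROBOT

A 6-joint arm with a two-finger parallel gripper is mounted at the origin on the work surface. World frame = base frame: x ahead of the robot, y to its left, z up, the work surface at z = 0. Lengths are in m, angles in rad, forces in N, time in s.
With the tool pointing down it reaches from about 0.325 to 0.85 m from the base axis. Payload 15.5 kg.
Tool frame: the origin (TCP) lies midway between the tips of the shut fingers; the grasp point (between the pads) lies 19 mm behind it; z points along the fingers, y is the line along which they close (so a half turn about z gives the same grasp; the last joint's range is limited). The gripper opens to 91 mm and grips with 3 to 60 N. Pads are 32 mm wide; open, the fingers measure 118 mm over their backs; the gripper's body (76 mm by 178 mm) begins 60 mm behind the grasp point.
Start: joints at [-1.411, 0.494, 1.345, -0, 1.302, -0.096], TCP at [0.158, -0.605, 0.214] pointing down, gripper open.
Joint ranges: [-2.91, 2.91], [-0.82, 2.16], [0.22, 2.67], [-1.22, 4.37], [0.12, 2.79], [-3.08, 3.08]. Speed limits (rad/s): [1.89, 1.89, 2.57, 3.01, 3.01, 3.01].

INTERFACE

Orientations are given as a unit quaternion [w, x, y, z].
In Python, from station import r gives the robot as it stands. The module is installed in compiled form; this text tells all that it offers.
- The arm moves only by the shell command python3 -m jog 'ROWS' [OPENING]. ROWS is JSON, a list that holds one entry, the list of rows, each a list of 6 numbers: the shift along the tool's x, y, z scaled (see below), then the turn, a rotation vector about the tool's x, y, z scaled (see below). A call has exactly 5 rows; each row is the pose to reach, as a shift and turn from the pose commanded when the call began, along the tool's axes at that moment; what a row does not reach only later rows make up. The controller multiplies each number of a shift by 0.15 m and each number of a turn by 90 degrees. A row lasts 1/12 s, in which the tool goes at most 41.7 mm and 7.16 degrees, less where a joint would pass 70% of its speed; a pose out of reach is approached as far as the arm can. A call with a number of a shift or a turn outside -1 to 1 is refused whole. A call with a gripper value outside its range is refused whole. OPENING is the closure, from -1 (fully open) to 1 (shut), set as the call begins (- or left out, the last holds). The fingers move at their own pace and stop on an object; the grip force is fixed at half the most. Time passes only in rows, so rows that repeat a pose let the fingers close, or fill a call up. It gives the time, the measured TCP pose, the force, the opening and the grip force at its end, in the units of the state.
- r.read_state(): the state, without advancing time (a new reading comes with each control period).
- r.snapshot(name): name is "scene" or "top" or "wrist"; returns a dict with "color" (420x560x3 uint8, red, green, blue), "range_z" (420x560 float32, m along the optical axis (not along the pixel's ray), 0 where there is no reading), "K" (3x3 intrinsics, pixels), "pose" (4x4, takes a point from camera to world coordinates); the wrist camera has in their place "hand_eye" (4x4, takes a point from camera to tool coordinates, whose origin is the TCP and whose axes are the flange's). Camera axes: x right, y down, z forward; pixel columns grow to the right and rows downward; lengths in m; the calibration is good to about 2 mm. The wrist camera is an equidistant fisheye: a pixel r from the principal point sees the ray r / f radians off the axis. A picture is of the moment at which its call begins: read the wrist's pose just before it.
- r.hand_in(): hands the job in; it is judged then, once.
Trained networks look in the newest picture that a camera, given by its name, has taken for a name from the list of things; names that differ only in an ending like _2 or _b are one class to them, and where a whole thing is asked for, a point or a joint stands for the part that bears it (a point fixed in the world has none). Each returns a list of dicts, best first, with "score" (0 to 1); they miss things now and then, are a little off and sometimes report something else, mostly with a low value. They report only what shows in the picture. A call takes as long as a camera call. They do not tell look-alikes from the thing itself.
- r.boxes_of(camera, target): "box" ([left, top, width, height] in pixels, round what is visible of it).
The state is a dict: "time_s": time; "joint_pos": joint angles; "qvel": joint speeds; "effort": joint torques, N m; "tcp_pos": TCP position; "ee_rot": TCP orientation; "ft_force": force on the tool from outside, world axes, zero at the start; "ft_torque": the same for the moment, N m; "gripper_width": finger opening in m; "gripper_force": force on a finger pad.
Only numpy, scipy, OpenCV 4.12 (cv2) and the standard library are available. Lean on these libraries where they do the work, as an engineer would, in place of code of your own. Each camera call takes 0.05 s, during which the arm holds its last target. There are 200 camera calls.

TASK

Somebody left odd things (a yellow pot, a brass clamp, an orange cap, a green brush - whichever are there) on the docking track and in the carriage bays: clear them all into the grey bin, and lay every blue handpiece from the white mat flat in a bay of the carriage, one to a bay, lengthwise. Only then push the carriage fully home against the blue dock, and last swing the red lever round to its stop to lock it. Leave the other things on the table where they are.

Things in the scene. Friction and masses are not known exactly. Their poses are not given: they have to be found in the camera images.
- station: Docking station, fixed: aluminium bed 170 x 410 mm, top 15 mm above the table, side rails 30 mm high (inner faces x = +-77 mm). Origin on the table; +y is the way the carriage slides home. Bed from y = -280 to +130 mm; blue dock block (60 mm high) across it from y = 86 to 131 mm. Anything left on the bed between carriage and dock stops the carriage.
- carriage (a joint): Slide of the carriage along the station's +y: about 0 to 0.02 m at the start, 0.19 m fully home against the dock.
- tray (a point): Carriage: steel tray 140 x 165 mm that slides on the bed. Point: middle of the tray on its floor (24 mm above the table); axes as the station's. Three bays side by side, centres at y = -53, 0, +53 mm, each 48 mm wide (y), 132 mm long (x), parted by ridges 8 mm high; end walls (y = +-80 mm) 8 mm, side walls (x = +-68 mm) 22 mm high.
- handle (a point): Grip point on the carriage's black upright handle tab at its -y end: 40 mm (x) by 10 mm (y), top 10 mm above this point, which is 60 mm above the table.
- lever (a joint): Red lock lever on top of the dock: 0 to 0.25 rad at the start (unlocked, pointing away from the carriage), grows clockwise seen from above, 1.48 rad at its stop (locked, lying over the carriage end). It stays where it is left.
- lever_knob (a point): Upright round red knob at the free end of the lever, 18 mm diameter, from 72 to 114 mm above the table; this point is on its axis 101 mm above the table. Moves with the lever.
- lever_pivot (a point): Point on the lever's vertical hinge axis; the knob's axis is 80 mm from it.
- mat: Thin white mat 150 x 230 mm, 3 mm thick, fixed, where the handpieces lie at the start. It may be on the left or on the right. Origin under its middle.
- bin: Open grey bin, fixed: 150 (x) x 250 (y) x 55 mm high, walls and floor 4 mm. Left or right, on the other side from the mat. Origin under its middle.
- handpiece0: Handpiece (there are two or three): square-section blue grip 80 x 26 x 26 mm with steel ends, 110 mm long in all along its x axis. Origin in its very middle.
- handpiece1: Handpiece (there are two or three): square-section blue grip 80 x 26 x 26 mm with steel ends, 110 mm long in all along its x axis. Origin in its very middle.
- handpiece2: Handpiece (there are two or three): square-section blue grip 80 x 26 x 26 mm with steel ends, 110 mm long in all along its x axis. Origin in its very middle.
- pot: Stray: small open yellow plastic pot, 50 mm across, 35 mm high, 3 mm wall. Origin at the centre of its underside, z along its axis. Any of the strays may be absent.
- clamp: Stray: brass bar clamp 110 (x) x 14 (y) x 10 mm, with two finger loops drawn at its -x end. Origin at the centre of its underside.
- cap: Stray: orange round cap, 26 mm diameter, 30 mm high. Origin at the centre of its underside, z along its axis.
- brush: Stray: green-backed scrubbing brush 70 (x) x 24 (y) x 22 mm. Origin at the centre of its underside.
- detergent: Bystander, to be left alone: white bottle with blue cap, 64 mm across, 170 mm high. Origin at its underside's centre.
- jar: Bystander, to be left alone: amber jar, 70 mm across, 90 mm high. Origin at its underside's centre.
- bowl: Bystander, to be left alone: shallow steel bowl 90 mm across, 35 mm high, near the robot. Origin at its underside's centre.
- screwdriver: Bystander, to be left alone: orange-handled screwdriver 160 mm long.
- tin: Bystander, to be left alone: aluminium tin 70 x 110 x 35 mm. Origin at its underside's centre.
- spray: Bystander, to be left alone: clear bottle with red cap, 48 mm across, 120 mm high. Origin at its underside's centre.
Mind the look-alikes: they are no part of the job. Leave any pink look-alike of the handpiece0 alone. Leave any turquoise look-alike of the cap alone.

How it is judged:
On the way, in this order (a step that is already met when the one before it is completed fails the run):
1. all strays lie in the grey bin and all handpieces lie flat in bays of the carriage (x of pot in the frame of bin between -0.072 and 0.072 m and y of pot in the frame of bin between -0.122 and 0.122 m and height (world z) of each of pot, clamp, cap, brush below 0.06 m and x of clamp in the frame of bin between -0.072 and 0.072 m and y of clamp in the frame of bin between -0.122 and 0.122 m and x of cap in the frame of bin between -0.072 and 0.072 m and y of cap in the frame of bin between -0.122 and 0.122 m and x of brush in the frame of bin between -0.072 and 0.072 m and y of brush in the frame of bin between -0.122 and 0.122 m and x of handpiece0 in the frame of tray between -0.03 and 0.03 m and y of handpiece0 in the frame of tray between -0.08 and 0.08 m and z of handpiece0 in the frame of tray between 0.008 and 0.017 m and angle between the x axis of each of handpiece0, handpiece1, handpiece2 and the x axis of tray, either way round below 0.35 rad and x of handpiece1 in the frame of tray between -0.03 and 0.03 m and y of handpiece1 in the frame of tray between -0.08 and 0.08 m and z of handpiece1 in the frame of tray between 0.008 and 0.017 m and x of handpiece2 in the frame of tray between -0.03 and 0.03 m and y of handpiece2 in the frame of tray between -0.08 and 0.08 m and z of handpiece2 in the frame of tray between 0.008 and 0.017 m), for 0.2 s.
2. the carriage is pushed fully home (value of joint carriage above 0.183 m), for 0.2 s.
3. the lever is swung to its stop with the carriage home (value of joint carriage above 0.183 m and value of joint lever above 1.36 rad), for 0.2 s.
At the end, for the whole second after the job is handed in: Every stray present lies in the bin (origin inside its walls, below 60 mm); every handpiece present lies flat on the tray floor in a bay (centre 8 to 17 mm above the floor, within 0.35 rad of the bay's length); carriage slide above 0.183 m; lever above 1.36 rad; all of it at rest (all of step 1 and all of step 3 and linear speed of each of pot, clamp, cap, brush, handpiece0, handpiece1, handpiece2 below 0.02 m/s); the robot touches nothing.
It fails at once if a bystander is knocked over or moved by more than 40 mm (distance of any of detergent, jar, bowl, screwdriver, tin, spray from where it was at the start of the episode above 0.04 m or angle between any of detergent, jar, spray's own z axis and vertical above 0.6 rad).
Of pot, clamp, cap, brush only 3 to 4 are there at a start; the rules pass over those that are not, and their reading is None.
Of handpiece0, handpiece1, handpiece2 only 2 to 3 are there at a start; the rules pass over those that are not, and their reading is None.
At some moment in a run one of pot, clamp, handpiece0, handpiece1, handpiece2 may be knocked a few centimetres aside while the robot is not near it.
Once in a run the grip may slacken for a moment while it holds something.
It also fails if it takes over 210 s, if anything falls off the work surface, if the arm or the gripper's body presses on something with over 40 N, if the wrist force passes 120 N, or if a joint passes its speed limit or range.

## Working session

There is one attempt and no reset: what is moved stays moved. The work goes in short steps, Python scripts to look and compute and a shell command to move; the robot and the scene stay as the last step left them, time stands still between calls to the robot, and variables do not carry over. Pictures are saved under pics/ and viewed, at most 14 in all, crops included, and the job is handed in when it is done.

```bash
mkdir -p pics
python3 - <<'E'
from station import r
import cv2,numpy as np
s=r.read_state();print(s['time_s'],s['tcp_pos'],s['ee_rot'],s['gripper_width'])
for c in ['scene','top']:
    d=r.snapshot(c);cv2.imwrite(f'pics/{c}0.png',d['color'][:,:,::-1]);np.savez(f'{c}0.npz',**d)
    print(c,d['K'].tolist(),d['pose'].round(3).tolist())
    for n in ['station','tray','handle','lever_knob','mat','bin','handpiece0','pot','clamp','cap','brush']:
        print(n,[(np.round(b['box']).astype(int).tolist(),round(b['score'],2)) for b in r.boxes_of(c,n)][:5])
E
```

```text
0.0 [ 0.15808702 -0.60428768  0.21332847] [-6.03853945e-04  9.91831732e-01  1.27551752e-01 -3.61190028e-05] 0.09132239073265125
scene [[458.1713371350236, 0.0, 273.8481015270978], [0.0, 458.1713371350236, 209.4233603190573], [0.0, 0.0, 1.0]] [[0.689, 0.381, -0.617, 1.216], [0.725, -0.386, 0.571, -0.647], [-0.02, -0.84, -0.542, 0.708], [0.0, 0.0, 0.0, 1.0]]
station [([222, 181, 164, 140], 0.68)]
tray [([225, 234, 92, 71], 0.79)]
handle [([230, 237, 89, 70], 0.85)]
lever_knob [([333, 180, 41, 19], 0.73)]
mat [([264, 176, 87, 38], 0.86)]
bin [([108, 209, 128, 92], 0.61)]
handpiece0 [([293, 175, 32, 17], 0.78), ([275, 181, 31, 22], 0.75), ([312, 169, 23, 19], 0.68), ([262, 160, 14, 19], 0.62)]
pot [([331, 214, 17, 23], 0.87), ([336, 182, 38, 16], 0.41)]
clamp []
cap [([203, 284, 10, 20], 0.7), ([256, 267, 16, 20], 0.67)]
brush [([278, 241, 32, 25], 0.88), ([274, 180, 32, 20], 0.3), ([230, 235, 88, 73], 0.17)]
top [[384.618245022882, 0.0, 284.91239370290145], [0.0, 384.618245022882, 206.9370465466393], [0.0, 0.0, 1.0]] [[0.01, -0.991, 0.132, 0.357], [-1.0, -0.01, 0.006, 0.018], [-0.004, -0.132, -0.991, 1.139], [0.0, 0.0, 0.0, 1.0]]
station [([200, 139, 172, 60], 0.97)]
tray [([299, 140, 76, 48], 0.91)]
handle [([298, 142, 77, 48], 0.8)]
lever_knob [([200, 158, 32, 26], 0.47)]
mat [([165, 214, 84, 55], 0.78)]
bin [([329, 212, 91, 61], 0.67)]
handpiece0 [([193, 284, 29, 34], 0.9), ([200, 223, 13, 36], 0.89), ([173, 226, 17, 33], 0.85), ([222, 229, 12, 38], 0.74)]
pot [([243, 157, 19, 17], 0.64), ([199, 137, 175, 62], 0.2)]
clamp []
cap [([375, 186, 8, 6], 0.51), ([199, 157, 33, 31], 0.48)]
brush [([306, 157, 6, 21], 0.62), ([166, 214, 82, 57], 0.22)]
```

Run:
```python
import cv2
a=cv2.imread('pics/top0.png');cv2.imwrite('pics/top0c.png',cv2.resize(a[120:330,150:430],(800,600),interpolation=cv2.INTER_CUBIC))
a=cv2.imread('pics/scene0.png');cv2.imwrite('pics/scene0c.png',cv2.resize(a[130:340,110:390],(800,600),interpolation=cv2.INTER_CUBIC))
```

```text
(no output)
```

View pics/top0c.png

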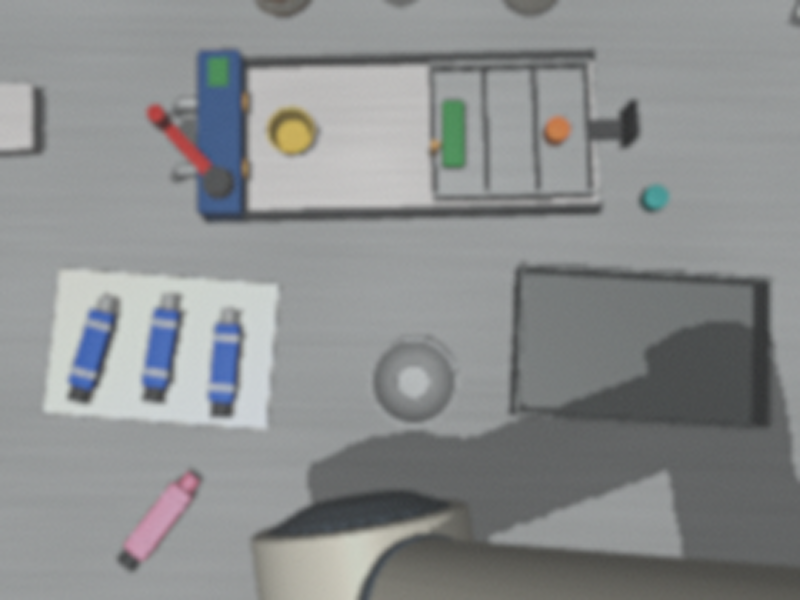

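View pics/scene0c.png

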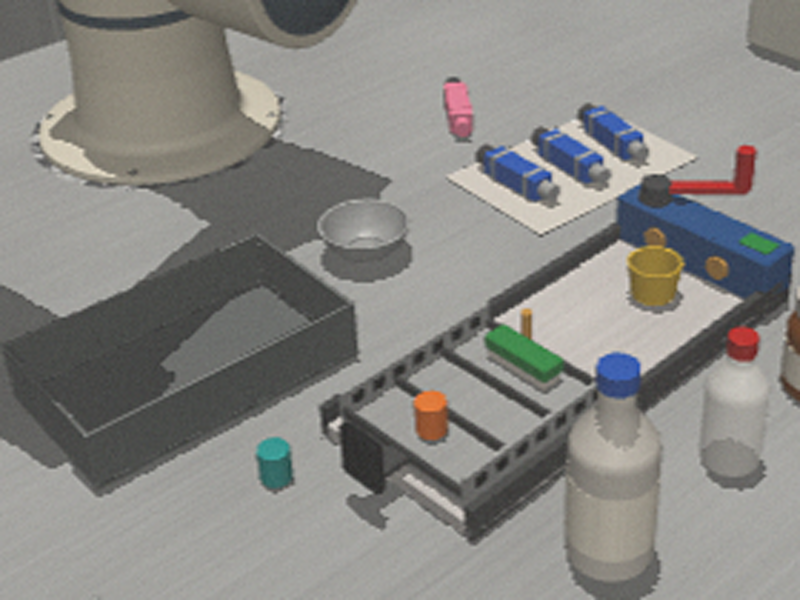

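The station's +y (dock) points left in the top view, which is world +y. The strays are the pot (292,132), brush (453,133) and cap (557,130); there is no clamp. Three blue handpieces lie on the mat at the left. The pink handpiece and the turquoise cap are look-alikes. Next I measure by colour and depth in both views.

```bash
cat > h.py <<'E'
from station import r
import cv2,numpy as np
HSV={'blue':((108,120,40),(125,255,255)),'green':((50,100,40),(75,255,255)),'orange':((5,150,120),(14,255,255)),'yellow':((18,120,80),(30,255,255)),'red':((172,150,60),(180,255,255)),'red2':((0,170,60),(4,255,255))}
def cloud(d):
    z=d['range_z'];v,u=np.mgrid[:z.shape[0],:z.shape[1]];K=d['K']
    P=np.stack([(u-K[0,2])/K[0,0]*z,(v-K[1,2])/K[1,1]*z,z],-1)
    return P@d['pose'][:3,:3].T+d['pose'][:3,3]
def blobs(d,col,minpx=12):
    hsv=cv2.cvtColor(np.ascontiguousarray(d['color']),cv2.COLOR_RGB2HSV)
    m=cv2.inRange(hsv,*map(np.array,HSV[col]))
    W=cloud(d);n,L,S,C=cv2.connectedComponentsWithStats(m)
    out=[]
    for i in range(1,n):
        if S[i,4]<minpx: continue
        k=(L==i)&(d['range_z']>0);p=W[k]
        top=np.percentile(p[:,2],90);q=p[p[:,2]>top-.008]
        c,(w,h),a=cv2.minAreaRect((q[:,:2]*1000).astype(np.float32))
        ang=a if w>h else a-90
        out.append((C[i].round().tolist(),int(S[i,4]),np.round(c,1).tolist(),round(top*1000,1),np.round([max(w,h),min(w,h)],0).tolist(),round((ang+90)%180-90,1)))
    return out
E
python3 - <<'E'
from h import *
for c in ['top','scene']:
    d=dict(np.load(f'{c}0.npz'))
    for col in HSV:
        for b in blobs(d,col): print(c,col,*b)
d=dict(np.load('top0.npz'));W=cloud(d)
def f(x,y): # crop px -> px
    return W[int(round(120+y*.35)),int(round(150+x*.35))].round(4)
for n,x,y in [('handle',632,105),('handle',632,125),('handle',630,142),('tray fl',510,130),('bay1',562,90),('bay3 floor',465,90),('bed',380,100),('railtopU',300,60),('railtopU',580,52),('railD',300,212),('railD',580,208),('binfloor',640,320),('binTL',518,268),('binBL',513,410),('binTR',768,282),('binBR',768,424),('knob',157,113),('pivot',217,181),('cap',557,128),('mat',130,300),('traywall',595,90),('traywall',436,180)]: print(n,f(x,y))
E
```

```text
top blue [131.0, 92.0] 2988 [847.7, 479.1] 82.4 [237.0, 119.0] -78.6
top blue [342.0, 94.0] 75 [790.8, -125.2] 172.0 [24.0, 24.0] -52.9
top blue [227.0, 162.0] 347 [637.8, 193.9] 63.2 [122.0, 38.0] 1.9
top blue [547.0, 203.0] 218 [519.8, -683.7] 113.7 [160.0, 12.0] 6.3
top blue [227.0, 191.0] 56 [548.3, 189.7] 62.0 [35.0, 18.0] -88.4
top blue [185.0, 230.0] 19 [434.3, 312.5] 31.2 [20.0, 6.0] 76.8
top blue [208.0, 230.0] 16 [436.0, 246.0] 31.9 [18.0, 6.0] -88.7
top blue [182.0, 242.0] 106 [401.4, 320.4] 31.7 [38.0, 22.0] -12.1
top blue [206.0, 241.0] 99 [403.1, 250.9] 31.9 [37.0, 21.0] -4.9
top blue [229.0, 235.0] 15 [423.6, 184.8] 31.8 [18.0, 3.0] -89.3
top blue [228.0, 247.0] 98 [389.1, 185.3] 31.8 [37.0, 21.0] -1.2
top blue [178.0, 254.0] 22 [367.7, 329.0] 32.7 [18.0, 9.0] 90.0
top blue [204.0, 254.0] 20 [368.3, 255.5] 31.7 [18.0, 7.0] 76.7
top blue [227.0, 259.0] 20 [353.5, 188.3] 30.0 [18.0, 6.0] -89.4
top green [226.0, 145.0] 46 [679.7, 197.1] 63.9 [26.0, 15.0] 6.1
top green [308.0, 166.0] 130 [622.4, -43.2] 48.2 [64.0, 15.0] 0.1
top orange [453.0, 149.0] 127 [686.3, -473.8] 27.
[... 3550 characters left out ...]
ndle [ 0.6468 -0.2205  0.0669]
handle [ 0.6251 -0.219   0.0719]
handle [ 0.6152 -0.2229  0.0399]
tray fl [ 0.6292 -0.1019  0.0267]
bay1 [ 0.6739 -0.1594  0.0213]
bay3 floor [ 0.6717 -0.0576  0.0255]
bed [0.665  0.0318 0.0136]
railtopU [0.7024 0.1154 0.0304]
railtopU [ 0.7145 -0.1763  0.03  ]
railD [0.5427 0.1122 0.0297]
railD [ 0.5489 -0.1748  0.0266]
binfloor [ 0.4368 -0.239   0.0041]
binTL [ 0.4844 -0.1081  0.0434]
binBL [ 0.3428 -0.1032  0.0544]
binTR [ 0.4712 -0.3549  0.0563]
binBR [ 0.3344 -0.3505  0.0547]
knob [0.6219 0.2441 0.1126]
pivot [0.5647 0.1898 0.0803]
cap [ 0.6257 -0.1479  0.055 ]
mat [0.4523 0.2872 0.0039]
traywall [ 0.6799 -0.196   0.0011]
traywall [ 0.5776 -0.0282  0.0252]
```

```bash
cat >> h.py <<'E'
from scipy.spatial.transform import Rotation as Ro
def down(yaw): # tool down, tool x at yaw deg in world
    return Ro.from_euler('z',yaw,degrees=True)*Ro.from_euler('x',180,degrees=True)
def plan(wps,start=None):
    s=r.read_state()
    if start is None:
        q=s['ee_rot'];R=Ro.from_quat([q[1],q[2],q[3],q[0]]);p=np.array(s['tcp_pos'])
    else: p=np.array(start[:3])/1000;R=down(start[3])
    for w in wps:
        t=np.array(w[:3])/1000;T=down(w[3])
        print(w,'->',(R.inv().apply(t-p)/.15).round(3).tolist(),((R.inv()*T).as_rotvec(degrees=True)/90).round(3).tolist())
        p,R=t,T
def pix2plane(d,u,v,z):
    K=d['K'];ray=d['pose'][:3,:3]@np.array([(u-K[0,2])/K[0,0],(v-K[1,2])/K[1,1],1]);o=d['pose'][:3,3]
    return o+ray*(z-o[2])/ray[2]
def st():
    s=r.read_state();print(round(s['time_s'],2),np.round(np.array(s['tcp_pos'])*1000,1),'w',round(s['gripper_width']*1000,1),'gf',round(s['gripper_force'],1),'F',np.round(s['ft_force'],1))
E
python3 - <<'E'
from h import *
for c,(u,v),(pu,pv) in [('top',(301.6,170.8),(252.2,165.6)),('scene',(294.4,242.7),(339.2,219))]:
    d=dict(np.load(c+'0.npz'))
    for z in (.03,.045): print(c,'post',z,pix2plane(d,u,v,z).round(4))
    print(c,'pot rim',pix2plane(d,pu,pv,.05).round(4))
plan([(625,-148,160,2),(625,-148,40,2),(625,-148,160,2),(420,-290,160,2),(420,-290,50,2)])
E
```

```text
top post 0.03 [ 0.6132 -0.0237  0.03  ]
top post 0.045 [ 0.6097 -0.0232  0.045 ]
top pot rim [0.6226 0.1203 0.05  ]
scene post 0.03 [ 0.5897 -0.0009  0.03  ]
scene post 0.045 [ 0.6036 -0.0152  0.045 ]
scene pot rim [0.6191 0.1325 0.05  ]
(625, -148, 160, 2) -> [3.782, -2.158, 0.359] [0.0, 0.0, 0.141]
(625, -148, 40, 2) -> [0.0, -0.0, 0.8] [0.0, 0.0, 0.0]
(625, -148, 160, 2) -> [-0.0, 0.0, -0.8] [0.0, 0.0, 0.0]
(420, -290, 160, 2) -> [-1.399, 0.898, 0.0] [0.0, 0.0, 0.0]
(420, -290, 50, 2) -> [0.0, -0.0, 0.733] [0.0, 0.0, 0.0]
```

```bash
for i in 1 2 3; do python3 -m jog '[[[0.25,-0.14,0,0,0,0],[0.5,-0.28,0,0,0,0],[0.72,-0.41,0,0,0,0],[0.95,-0.54,0,0,0,0],[0.95,-0.54,0,0,0,0]]]' -0.3; done
python3 -m jog '[[[0.2,-0.1,0,0,0,0.07],[0.4,-0.25,0,0,0,0.141],[0.6,-0.35,0,0,0,0.141],[0.6,-0.35,0,0,0,0.141],[0.6,-0.35,0,0,0,0.141]]]'
python3 - <<'E'
from h import *
st()
d=r.snapshot('wrist');cv2.imwrite('pics/w1.png',d['color'][:,:,::-1]);print(d['K'].round(1).tolist(),d['hand_eye'].round(3).tolist())
plan([(625,-148,160,2),(625,-148,40,2)])
E
```

```text
time_s: 1.62
tcp_pos: [0.2793, -0.4855, 0.214]
ee_rot: [-0.001, 0.992, 0.129, 0.001]
ft_force: [0.3, -0.1, -0.1]
gripper_width: 0.0613
gripper_force: 0.0
time_s: 2.03
tcp_pos: [0.3967, -0.3713, 0.2141]
ee_rot: [-0.001, 0.992, 0.13, 0.001]
ft_force: [0.4, 0.0, -0.3]
gripper_width: 0.0592
gripper_force: 0.0
time_s: 2.45
tcp_pos: [0.5143, -0.257, 0.214]
ee_rot: [-0.0, 0.992, 0.13, 0.001]
ft_force: [-0.9, 0.4, -0.4]
gripper_width: 0.0595
gripper_force: 0.0
time_s: 2.87
tcp_pos: [0.5849, -0.1867, 0.2137]
ee_rot: [-0.0, 1.0, 0.019, -0.0]
ft_force: [-0.7, -0.1, 0.2]
gripper_width: 0.0594
gripper_force: 0.0
2.87 [ 584.9 -186.7  213.7] w 59.4 gf 0.0 F [-0.7 -0.1  0.2]
[[325.2, 0.0, 286.7], [0.0, 325.2, 216.1], [0.0, 0.0, 1.0]] [[-0.001, -0.957, -0.292, 0.083], [1.0, -0.001, 0.001, 0.0], [-0.001, -0.292, 0.957, -0.171], [0.0, 0.0, 0.0, 1.0]]
(625, -148, 160, 2) -> [0.282, -0.254, 0.358] [0.0, 0.0, 0.001]
(625, -148, 40, 2) -> [0.0, -0.0, 0.8] [0.0, 0.0, 0.0]
```

View pics/w1.png

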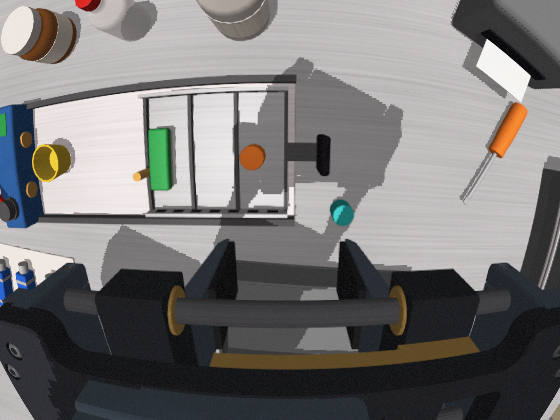

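The wrist view confirms the pot at (51,161), brush (160,158), cap (252,157) and turquoise cap (342,212). A brass peg on the tray's end wall shows at (140,175), and I must keep clear of it. Cap first.

```bash
python3 -m jog '[[[0.14,-0.12,0.18,0,0,0],[0.28,-0.25,0.36,0,0,0],[0.285,-0.253,0.36,0,0,0],[0.285,-0.253,0.36,0,0,0],[0.285,-0.253,0.36,0,0,0]]]' >/dev/null
python3 -m jog '[[[0,0,0.25,0,0,0],[0,0,0.5,0,0,0],[0,0,0.7,0,0,0],[0,0,0.82,0,0,0],[0,0,0.82,0,0,0]]]' | head -2
python3 -m jog '[[[0,0,0,0,0,0],[0,0,0,0,0,0],[0,0,0,0,0,0],[0,0,0,0,0,0],[0,0,0,0,0,0]]]' 1
python3 -m jog '[[[0,0,-0.2,0,0,0],[0,0,-0.4,0,0,0],[0,0,-0.6,0,0,0],[0,0,-0.82,0,0,0],[0,0,-0.82,0,0,0]]]'
python3 -c "
from h import *
st();plan([(415,-290,160,2),(415,-290,50,2),(415,-290,160,2),(642,-43,160,2)])"
```

```text
time_s: 3.75
tcp_pos: [0.623, -0.1493, 0.0344]
time_s: 4.17
tcp_pos: [0.626, -0.1487, 0.0382]
ee_rot: [0.0, 1.0, 0.017, 0.001]
ft_force: [0.4, 0.9, 0.6]
gripper_width: 0.0289
gripper_force: 0.0
time_s: 4.58
tcp_pos: [0.6284, -0.1493, 0.1669]
ee_rot: [0.002, 1.0, 0.017, 0.005]
ft_force: [1.8, -0.1, 0.5]
gripper_width: 0.025
gripper_force: 30.0
4.58 [ 628.4 -149.3  166.9] w 25.0 gf 30.0 F [ 1.8 -0.1  0.5]
(415, -290, 160, 2) -> [-1.455, 0.888, 0.036] [0.002, -0.006, -0.0]
(415, -290, 50, 2) -> [0.0, -0.0, 0.733] [0.0, 0.0, 0.0]
(415, -290, 160, 2) -> [-0.0, 0.0, -0.733] [0.0, 0.0, 0.0]
(642, -43, 160, 2) -> [1.57, -1.593, -0.0] [0.0, 0.0, 0.0]
```

```bash
for i in 1 2; do python3 -m jog '[[[-0.18,0.11,0,0,0,0],[-0.36,0.22,0,0,0,0],[-0.55,0.33,0,0,0,0],[-0.73,0.445,0,0,0,0],[-0.73,0.445,0,0,0,0]]]' |tail -2; done
python3 -m jog '[[[0,0,0.2,0,0,0],[0,0,0.4,0,0,0],[0,0,0.6,0,0,0],[0,0,0.75,0,0,0],[0,0,0.75,0,0,0]]]'
python3 -m jog '[[[0,0,0,0,0,0],[0,0,0,0,0,0],[0,0,0,0,0,0],[0,0,0,0,0,0],[0,0,0,0,0,0]]]' -0.1
python3 -m jog '[[[0,0,-0.2,0,0,0],[0,0,-0.4,0,0,0],[0,0,-0.6,0,0,0],[0,0,-0.75,0,0,0],[0,0,-0.75,0,0,0]]]'
python3 -c "
from h import *
st();plan([(642,-43,160,2)])
d=r.snapshot('scene')
for c in ['orange','green','yellow']:print(c,blobs(d,c))"
```

```text
gripper_width: 0.0248
gripper_force: 30.0
gripper_width: 0.0248
gripper_force: 30.0
time_s: 5.83
tcp_pos: [0.4099, -0.288, 0.0443]
ee_rot: [-0.002, 1.0, 0.017, -0.002]
ft_force: [-1.1, 0.9, -0.1]
gripper_width: 0.0248
gripper_force: 30.0
time_s: 6.25
tcp_pos: [0.4117, -0.2898, 0.0485]
ee_rot: [0.001, 1.0, 0.017, 0.001]
ft_force: [0.0, -0.5, -0.4]
gripper_width: 0.05
gripper_force: 0.0
time_s: 6.67
tcp_pos: [0.4129, -0.2909, 0.1646]
ee_rot: [0.003, 1.0, 0.017, 0.003]
ft_force: [1.1, -0.5, 0.2]
gripper_width: 0.0501
gripper_force: 0.0
6.67 [ 412.9 -290.9  164.6] w 50.1 gf 0.0 F [ 1.1 -0.5  0.2]
(642, -43, 160, 2) -> [1.583, -1.599, 0.031] [0.003, -0.003, -0.0]
orange [([155.0, 266.0], 131, [416.1, -288.4], np.float64(35.4), [25.0, 22.0], -24.3), ([13.0, 360.0], 298, [556.7, -624.1], np.float64(114.5), [101.0, 10.0], 7.4), ([143.0, 381.0], 314, [675.7, -470.3], np.float64(26.1), [56.0, 21.0], -29.2)]
green [([375.0, 215.0], 51, [679.9, 196.7], np.float64(63.7), [31.0, 20.0], -8.6), ([293.0, 252.0], 206, [625.2, -43.3], np.float64(47.9), [69.0, 24.0], 3.3)]
yellow [([133.0, 177.0], 74, [435.2, -301.4], np.float64(274.3), [72.0, 7.0], -87.8), ([339.0, 226.0], 316, [625.8, 122.0], np.float64(50.2), [50.0, 47.0], -67.7)]
```

```bash
for i in 1 2; do python3 -m jog '[[[0.19,-0.19,0,0,0,0],[0.38,-0.38,0,0,0,0],[0.6,-0.6,0,0,0,0],[0.79,-0.8,0,0,0,0],[0.79,-0.8,0,0,0,0]]]' |tail -2; done
python3 -m jog '[[[0,0,0.2,0,0,0],[0,0,0.4,0,0,0],[0,0,0.6,0,0,0],[0,0,0.6,0,0,0],[0,0,0.6,0,0,0]]]' | head -2
python3 -c "
from h import *
st();plan([(642,-43,35,2)])
d=r.snapshot('wrist');cv2.imwrite('pics/w2.png',d['color'][:,:,::-1])"
```

```text
gripper_width: 0.0499
gripper_force: 0.0
gripper_width: 0.0501
gripper_force: 0.0
time_s: 7.97
tcp_pos: [0.6385, -0.0413, 0.0686]
7.97 [638.5 -41.3  68.6] w 50.0 gf 0.0 F [ 0.3 -0.8  0.7]
(642, -43, 35, 2) -> [0.024, 0.012, 0.224] [-0.0, 0.002, -0.0]
```

View pics/w2.png

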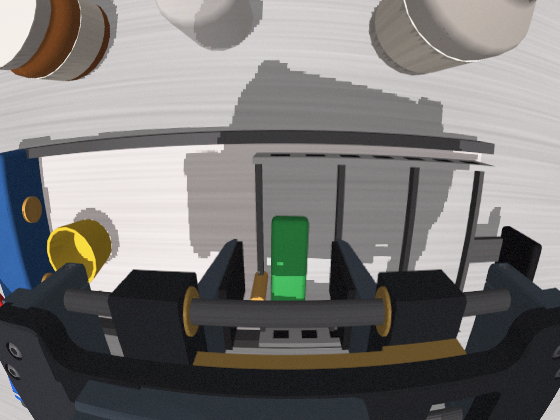

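The brush (290,260) sits between the fingers, and the peg (260,288) is nearer the robot than the left finger. Going down.

```bash
python3 -m jog '[[[0.03,0.01,0.05,0,0,0],[0.04,0.01,0.1,0,0,0],[0.04,0.01,0.16,0,0,0],[0.04,0.01,0.21,0,0,0],[0.04,0.01,0.21,0,0,0]]]' 
for i in 1 2; do python3 -m jog '[[[0,0,0,0,0,0],[0,0,0,0,0,0],[0,0,0,0,0,0],[0,0,0,0,0,0],[0,0,0,0,0,0]]]' 1; done
python3 -m jog '[[[0,0,-0.2,0,0,0],[0,0,-0.4,0,0,0],[0,0,-0.6,0,0,0],[0,0,-0.85,0,0,0],[0,0,-0.85,0,0,0]]]'
python3 -c "
from h import *
st();plan([(427,-230,160,2),(427,-230,50,2)])"
```

```text
time_s: 8.43
tcp_pos: [0.6449, -0.0426, 0.0367]
ee_rot: [-0.0, 1.0, 0.017, -0.001]
ft_force: [-0.5, -0.4, -0.2]
gripper_width: 0.0502
gripper_force: 0.0
time_s: 8.85
tcp_pos: [0.646, -0.0427, 0.0388]
ee_rot: [0.0, 1.0, 0.017, 0.0]
ft_force: [0.3, 0.5, 1.9]
gripper_width: 0.0236
gripper_force: 30.0
time_s: 9.27
tcp_pos: [0.6461, -0.0427, 0.0388]
ee_rot: [0.0, 1.0, 0.017, 0.0]
ft_force: [-0.8, 1.1, 5.1]
gripper_width: 0.0235
gripper_force: 30.0
time_s: 9.68
tcp_pos: [0.649, -0.0431, 0.1729]
ee_rot: [0.001, 1.0, 0.017, 0.005]
ft_force: [1.1, 0.7, 0.4]
gripper_width: 0.0236
gripper_force: 30.0
9.68 [649.  -43.1 172.9] w 23.6 gf 30.0 F [1.1 0.7 0.4]
(427, -230, 160, 2) -> [-1.522, 1.194, 0.074] [0.001, -0.006, -0.0]
(427, -230, 50, 2) -> [0.0, -0.0, 0.733] [0.0, 0.0, 0.0]
```

```bash
for i in 1 2; do python3 -m jog '[[[-0.18,0.15,0,0,0,0],[-0.37,0.3,0,0,0,0],[-0.56,0.45,0.02,0,0,0],[-0.76,0.597,0.03,0,0,0],[-0.76,0.597,0.03,0,0,0]]]' |tail -2; done
python3 -m jog '[[[0,0,0.2,0,0,0],[0,0,0.4,0,0,0],[0,0,0.6,0,0,0],[0,0,0.85,0,0,0],[0,0,0.85,0,0,0]]]' | head -2
python3 -m jog '[[[0,0,0,0,0,0],[0,0,0,0,0,0],[0,0,0,0,0,0],[0,0,0,0,0,0],[0,0,0,0,0,0]]]' -0.1
python3 -m jog '[[[0,0,-0.2,0,0,0],[0,0,-0.4,0,0,0],[0,0,-0.6,0,0,0],[0,0,-0.85,0,0,0],[0,0,-0.85,0,0,0]]]' | head -2
python3 -c "
from h import *
st();plan([(623.5,121,160,2)])
d=r.snapshot('scene')
for c in ['orange','green','yellow']:print(c,blobs(d,c))"
```

```text
gripper_width: 0.0237
gripper_force: 30.0
gripper_width: 0.0239
gripper_force: 30.0
time_s: 10.93
tcp_pos: [0.4216, -0.2278, 0.0245]
time_s: 11.35
tcp_pos: [0.4249, -0.23, 0.0309]
ee_rot: [0.001, 1.0, 0.017, 0.001]
ft_force: [-0.5, 0.8, 0.5]
gripper_width: 0.0497
gripper_force: 0.0
time_s: 11.77
tcp_pos: [0.4266, -0.2311, 0.1634]
11.77 [ 426.6 -231.1  163.4] w 50.2 gf 0.0 F [ 1.4 -1.9  0.1]
(623.5, 121, 160, 2) -> [1.393, -2.301, 0.02] [0.004, -0.005, -0.0]
orange [([155.0, 266.0], 125, [417.7, -289.9], np.float64(35.0), [24.0, 23.0], -75.0), ([13.0, 360.0], 298, [557.6, -623.7], np.float64(114.5), [97.0, 10.0], 7.9), ([143.0, 381.0], 313, [675.0, -469.9], np.float64(26.1), [56.0, 22.0], -27.3)]
green [([375.0, 215.0], 51, [682.3, 196.6], np.float64(63.7), [29.0, 22.0], 0.9), ([174.0, 253.0], 216, [401.1, -229.0], np.float64(27.9), [71.0, 25.0], 2.2)]
yellow [([162.0, 170.0], 72, [449.3, -242.3], np.float64(273.7), [72.0, 6.0], -88.4), ([339.0, 226.0], 317, [625.8, 123.3], np.float64(50.1), [51.0, 46.0], -46.5)]
```

```bash
for i in 1 2 3; do python3 -m jog '[[[0.12,-0.19,0,0,0,0],[0.24,-0.38,0,0,0,0],[0.36,-0.57,0,0,0,0],[0.464,-0.769,0,0,0,0],[0.464,-0.769,0,0,0,0]]]' -0.41 |sed -n 2p; done
python3 -m jog '[[[0,0,0.2,0,0,0],[0,0,0.4,0,0,0],[0,0,0.6,0,0,0],[0,0,0.6,0,0,0],[0,0,0.6,0,0,0]]]' | head -2
python3 -c "
from h import *
st();plan([(623.5,122,28,2)])
d=r.snapshot('wrist');cv2.imwrite('pics/w3.png',d['color'][:,:,::-1])"
```

```text
tcp_pos: [0.4912, -0.1075, 0.1567]
tcp_pos: [0.5571, 0.0101, 0.1567]
tcp_pos: [0.6227, 0.1278, 0.1565]
time_s: 13.48
tcp_pos: [0.6197, 0.123, 0.0661]
13.48 [619.7 123.   66.1] w 64.3 gf 0.0 F [ 0.3 -0.   0.4]
(623.5, 122, 28, 2) -> [0.026, 0.008, 0.254] [0.0, 0.002, -0.0]
```

View pics/w3.png

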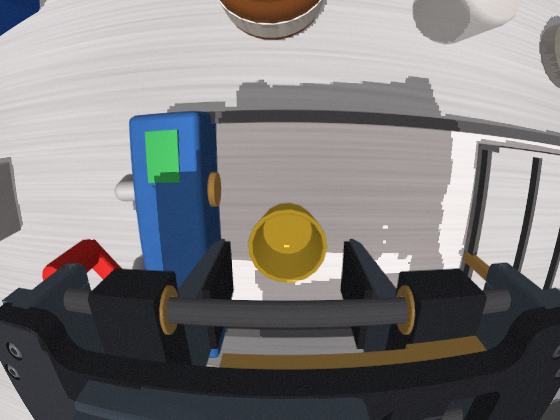

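```bash
python3 -m jog '[[[0.02,0.02,0.02,0,0,0],[0.02,0.02,0.1,0,0,0],[0.02,0.02,0.16,0,0,0],[0.02,0.02,0.24,0,0,0],[0.02,0.02,0.24,0,0,0]]]' | sed -n '2p;4p'
for i in 1 2; do python3 -m jog '[[[0,0,0,0,0,0],[0,0,0,0,0,0],[0,0,0,0,0,0],[0,0,0,0,0,0],[0,0,0,0,0,0]]]' 1; done
python3 -m jog '[[[0,0,-0.2,0,0,0],[0,0,-0.4,0,0,0],[0,0,-0.6,0,0,0],[0,0,-0.85,0,0,0],[0,0,-0.85,0,0,0]]]'
python3 -c "
from h import *
st();plan([(410,-165,165,2),(410,-165,50,2)])"
```

```text
tcp_pos: [0.6226, 0.1204, 0.0284]
ft_force: [-0.6, 0.4, -0.9]
time_s: 14.37
tcp_pos: [0.6242, 0.1207, 0.0313]
ee_rot: [-0.0, 1.0, 0.017, 0.0]
ft_force: [-0.6, -0.9, 0.3]
gripper_width: 0.0479
gripper_force: 30.0
time_s: 14.78
tcp_pos: [0.6241, 0.1206, 0.0311]
ee_rot: [-0.0, 1.0, 0.017, 0.0]
ft_force: [-0.6, 2.0, 1.9]
gripper_width: 0.0478
gripper_force: 30.0
time_s: 15.2
tcp_pos: [0.6272, 0.121, 0.1653]
ee_rot: [-0.0, 1.0, 0.017, 0.005]
ft_force: [0.9, 0.3, 0.5]
gripper_width: 0.0475
gripper_force: 30.0
15.2 [627.2 121.  165.3] w 47.5 gf 30.0 F [0.9 0.3 0.5]
(410, -165, 165, 2) -> [-1.512, 1.856, -0.014] [-0.0, -0.006, -0.0]
(410, -165, 50, 2) -> [0.0, -0.0, 0.767] [0.0, 0.0, 0.0]
```

```bash
for i in 1 2; do python3 -m jog '[[[-0.19,0.23,0,0,0,0],[-0.38,0.46,0,0,0,0],[-0.57,0.7,0,0,0,0],[-0.756,0.928,0,0,0,0],[-0.756,0.928,0,0,0,0]]]' |tail -2; done
python3 -m jog '[[[0,0,0.2,0,0,0],[0,0,0.4,0,0,0],[0,0,0.6,0,0,0],[0,0,0.83,0,0,0],[0,0,0.83,0,0,0]]]' 
python3 -m jog '[[[0,0,0,0,0,0],[0,0,0,0,0,0],[0,0,0,0,0,0],[0,0,0,0,0,0],[0,0,0,0,0,0]]]' -0.41
python3 -m jog '[[[0,0,-0.2,0,0,0],[0,0,-0.4,0,0,0],[0,0,-0.6,0,0,0],[0,0,-0.83,0,0,0],[0,0,-0.83,0,0,0]]]' | head -2
python3 - <<'E'
from h import *
st();plan([(389,186,160,-3)])
for c in ['scene','top']:
    d=r.snapshot(c)
    for c in ['orange','green','yellow','blue']:
        print(*[(c,)+b[:1]+b[2:] for b in blobs(d,c) if .33e3<b[2][0]<.7e3 and -400<b[2][1]<400 and b[3]<70],sep='\n')
E
```

```text
gripper_width: 0.0479
gripper_force: 30.0
gripper_width: 0.0479
gripper_force: 30.0
time_s: 16.45
tcp_pos: [0.4047, -0.1642, 0.0296]
ee_rot: [-0.002, 1.0, 0.017, -0.003]
ft_force: [-1.6, 0.3, -2.0]
gripper_width: 0.0479
gripper_force: 30.0
time_s: 16.87
tcp_pos: [0.4077, -0.1658, 0.0352]
ee_rot: [0.001, 1.0, 0.017, 0.001]
ft_force: [0.1, 0.5, -0.4]
gripper_width: 0.0646
gripper_force: 0.0
time_s: 17.28
tcp_pos: [0.4093, -0.1666, 0.1643]
17.28 [ 409.3 -166.6  164.3] w 64.1 gf 0.0 F [ 1.9 -1.  -0.4]
(389, 186, 160, -3) -> [-0.054, -2.354, 0.017] [0.003, -0.005, 0.055]
('orange', [155.0, 266.0], [417.1, -287.1], np.float64(35.0), [28.0, 21.0], -55.3)
('green', [375.0, 215.0], [681.8, 196.6], np.float64(63.3), [30.0, 20.0], -5.9)
('green', [174.0, 253.0], [402.0, -228.8], np.float64(27.9), [70.0, 25.0], 1.8)
('yellow', [196.0, 241.0], [407.7, -163.4], np.float64(38.6), [51.0, 47.0], -63.1)
('blue', [323.0, 172.0], [401.7, 322.9], np.float64(30.9), [40.0, 24.0], -10.6)
('blue', [308.0, 181.0], [403.4, 252.2], np.float64(31.6), [41.0, 26.0], -5.2)
('blue', [330.0, 179.0], [436.4, 313.4], n
[... 602 characters left out ...]
[185.0, 230.0], [434.5, 312.3], np.float64(33.0), [20.0, 6.0], 79.1)
('blue', [208.0, 230.0], [437.0, 245.7], np.float64(33.3), [18.0, 5.0], 81.5)
('blue', [182.0, 242.0], [401.6, 321.3], np.float64(31.7), [38.0, 21.0], -11.0)
('blue', [206.0, 241.0], [403.3, 251.2], np.float64(31.8), [37.0, 21.0], -10.7)
('blue', [229.0, 235.0], [423.5, 183.9], np.float64(31.5), [20.0, 3.0], -89.7)
('blue', [228.0, 247.0], [389.1, 185.6], np.float64(31.5), [37.0, 20.0], -0.9)
('blue', [178.0, 254.0], [367.7, 329.0], np.float64(30.9), [19.0, 9.0], -89.7)
('blue', [204.0, 254.0], [368.2, 255.3], np.float64(31.6), [19.0, 8.0], 76.3)
('blue', [227.0, 259.0], [353.5, 188.2], np.float64(30.5), [18.0, 6.0], -89.4)
```

```bash
for i in 1 2 3; do python3 -m jog '[[[0,-0.19,0,0,0,0],[0,-0.38,0,0,0,0],[0,-0.57,0,0,0,0],[-0.01,-0.785,0,0,0,0],[-0.01,-0.785,0,0,0,0]]]' -0.1 |sed -n 2p; done
python3 -m jog '[[[0,0,0.2,0,0,0.055],[0,0,0.4,0,0,0.055],[0,0,0.6,0,0,0.055],[0,0,0.6,0,0,0.055],[0,0,0.6,0,0,0.055]]]' | head -2
python3 -c "
from h import *
st();plan([(407,185,14,-3)])"
```

```text
tcp_pos: [0.3993, -0.0436, 0.1576]
tcp_pos: [0.3944, 0.0736, 0.1578]
tcp_pos: [0.3897, 0.1911, 0.1579]
time_s: 19.05
tcp_pos: [0.3891, 0.1867, 0.0676]
19.05 [389.1 186.7  67.6] w 50.2 gf 0.0 F [ 0.  -0.2  0.5]
(407, 185, 14, -3) -> [0.122, 0.005, 0.357] [0.001, 0.003, 0.0]
```

```bash
python3 -m jog '[[[0.12,0,0,0,0,0],[0.12,0.005,0.1,0,0,0],[0.12,0.005,0.2,0,0,0],[0.12,0.005,0.3,0,0,0],[0.12,0.005,0.335,0,0,0]]]' | sed -n '2p;4p'
for i in 1 2; do python3 -m jog '[[[0,0,0,0,0,0],[0,0,0,0,0,0],[0,0,0,0,0,0],[0,0,0,0,0,0],[0,0,0,0,0,0]]]' 1; done
python3 -m jog '[[[0,0,-0.2,0,0,0],[0,0,-0.4,0,0,0],[0,0,-0.6,0,0,0],[0,0,-0.85,0,0,0],[0,0,-0.85,0,0,0]]]'
python3 -c "
from h import *
st();plan([(646,-49.5,160,2),(646,-49.5,37,2)])"
```

```text
tcp_pos: [0.4087, 0.1856, 0.0185]
ft_force: [-1.1, -0.2, -0.5]
time_s: 19.88
tcp_pos: [0.4088, 0.186, 0.0191]
ee_rot: [-0.0, 1.0, -0.026, 0.001]
ft_force: [-0.8, -0.1, 11.9]
gripper_width: 0.0264
gripper_force: 30.0
time_s: 20.3
tcp_pos: [0.4088, 0.186, 0.0191]
ee_rot: [-0.0, 1.0, -0.026, 0.001]
ft_force: [-0.9, -1.2, 12.0]
gripper_width: 0.0257
gripper_force: 30.0
time_s: 20.72
tcp_pos: [0.4107, 0.1866, 0.1515]
ee_rot: [-0.001, 1.0, -0.026, 0.004]
ft_force: [2.5, 0.4, -0.7]
gripper_width: 0.0258
gripper_force: 30.0
20.72 [410.7 186.6 151.5] w 25.8 gf 30.0 F [ 2.5  0.4 -0.7]
(646, -49.5, 160, 2) -> [1.649, 1.491, -0.048] [-0.002, -0.005, -0.055]
(646, -49.5, 37, 2) -> [0.0, -0.0, 0.82] [0.0, 0.0, 0.0]
```

```bash
python3 -m jog '[[[0.2,0.19,-0.02,0,0,0],[0.4,0.38,-0.05,0,0,0],[0.6,0.57,-0.05,0,0,0],[0.825,0.746,-0.05,0,0,0],[0.825,0.746,-0.05,0,0,0]]]' |tail -2
python3 -m jog '[[[0.2,0.19,0,0,0,-0.02],[0.4,0.38,0,0,0,-0.04],[0.6,0.57,0,0,0,-0.055],[0.825,0.746,0,0,0,-0.055],[0.825,0.746,0,0,0,-0.055]]]' |tail -2
python3 -m jog '[[[0,0,0.15,0,0,0],[0,0,0.3,0,0,0],[0,0,0.45,0,0,0],[0,0,0.6,0,0,0],[0,0,0.6,0,0,0]]]' |tail -2
python3 -c "
from h import *
st();plan([(647,-49.5,42,2)])
d=r.snapshot('wrist');cv2.imwrite('pics/w4.png',d['color'][:,:,::-1])"
```

```text
gripper_width: 0.0256
gripper_force: 30.0
gripper_width: 0.0258
gripper_force: 30.0
gripper_width: 0.0256
gripper_force: 30.0
21.97 [641.  -50.   59.3] w 25.6 gf 30.0 F [-1.2  0.4 -2.4]
(647, -49.5, 42, 2) -> [0.041, -0.002, 0.115] [-0.001, 0.004, -0.0]
```

View pics/w4.png

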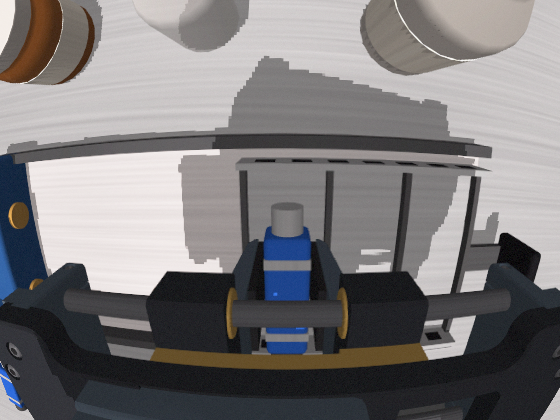

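The handpiece (288,250) is centred over the bay between the dividers at columns 243 and 328. Lowering.

```bash
python3 -m jog '[[[0.02,0,0.03,0,0,0],[0.02,0,0.06,0,0,0],[0.02,0,0.09,0,0,0],[0.02,0,0.12,0,0,0],[0.02,0,0.12,0,0,0]]]'
python3 -m jog '[[[0,0,0,0,0,0],[0,0,0,0,0,0],[0,0,0,0,0,0],[0,0,0,0,0,0],[0,0,0,0,0,0]]]' | sed -n '2p;4p'
```

```text
time_s: 22.43
tcp_pos: [0.6464, -0.0504, 0.0447]
ee_rot: [-0.0, 1.0, 0.017, -0.0]
ft_force: [-0.8, 0.6, -1.8]
gripper_width: 0.0258
gripper_force: 30.0
tcp_pos: [0.6468, -0.0505, 0.0454]
ft_force: [0.5, -0.6, -1.8]
```

```bash
python3 -m jog '[[[0,0,0.01,0,0,0],[0,0,0.02,0,0,0],[0,0,0.026,0,0,0],[0,0,0.026,0,0,0],[0,0,0.026,0,0,0]]]' | sed -n '2p;4p'
for i in 1 2; do python3 -m jog '[[[0,0,0,0,0,0],[0,0,0,0,0,0],[0,0,0,0,0,0],[0,0,0,0,0,0],[0,0,0,0,0,0]]]' 0.12; done | tail -2
python3 -m jog '[[[0,0,-0.1,0,0,0],[0,0,-0.3,0,0,0],[0,0,-0.5,0,0,0],[0,0,-0.7,0,0,0],[0,0,-0.8,0,0,0]]]' | sed -n 2p
python3 - <<'E'
from h import *
st()
for c in ['scene','top']:
    d=r.snapshot(c)
    print(*[b[:1]+b[2:] for b in blobs(d,'blue') if .33e3<b[2][0]<.7e3 and -400<b[2][1]<400 and b[3]<70],sep='\n')
    if c=='scene':cv2.imwrite('pics/s2.png',cv2.resize(d['color'][150:330,190:400,::-1],(700,600)))
plan([(402,251,160,-8)])
E
```

```text
tcp_pos: [0.6466, -0.0505, 0.0411]
ft_force: [-0.3, -0.4, -1.3]
gripper_width: 0.0404
gripper_force: 0.0
tcp_pos: [0.648, -0.0507, 0.165]
24.52 [648.  -50.7 165. ] w 40.2 gf 0.0 F [1.  0.8 0.6]
([330.0, 180.0], [437.5, 312.9], np.float64(30.6), [27.0, 14.0], 73.6)
([317.0, 185.0], [436.8, 250.0], np.float64(30.8), [18.0, 15.0], 70.5)
([359.0, 209.0], [623.1, 192.9], np.float64(62.4), [166.0, 45.0], 2.6)
([279.0, 249.0], [594.6, -54.3], np.float64(50.9), [23.0, 10.0], 89.8)
([289.0, 254.0], [626.6, -51.6], np.float64(51.5), [43.0, 30.0], 6.7)
([301.0, 261.0], [661.3, -50.9], np.float64(51.1), [25.0, 12.0], -88.9)
([227.0, 162.0], [638.4, 193.7], np.float64(62.7), [122.0, 38.0], 1.6)
([227.0, 191.0], [548.7, 191.0], np.float64(62.6), [38.0, 20.0], -86.0)
(402, 251, 160, -8) -> [-1.573, -2.067, 0.02] [0.0, -0.003, 0.111]
```

View pics/s2.png

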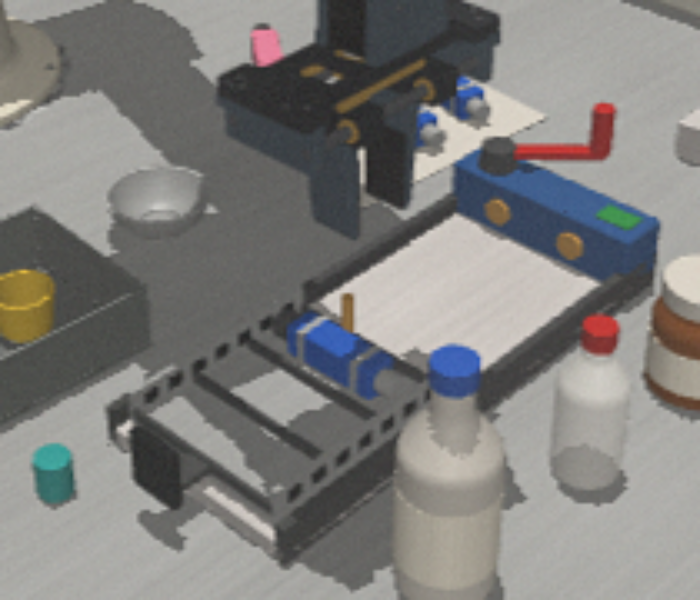

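```bash
cat >> h.py <<'E'
def wblobs(col='blue'):
    s=r.read_state();q=s['ee_rot'];d=r.snapshot('wrist');K=d['K'];z=d['range_z']
    v,u=np.mgrid[:z.shape[0],:z.shape[1]];x=(u-K[0,2])/K[0,0];y=(v-K[1,2])/K[1,1];t=np.hypot(x,y)+1e-9
    g=np.tan(np.minimum(t,1.5))/t
    P=np.stack([x*g*z,y*g*z,z],-1);H=d['hand_eye'];P=P@H[:3,:3].T+H[:3,3]
    P=Ro.from_quat([q[1],q[2],q[3],q[0]]).apply(P.reshape(-1,3)).reshape(P.shape)+np.array(s['tcp_pos'])
    hsv=cv2.cvtColor(np.ascontiguousarray(d['color']),cv2.COLOR_RGB2HSV)
    m=cv2.inRange(hsv,*map(np.array,HSV[col]));m=cv2.morphologyEx(m,cv2.MORPH_CLOSE,np.ones((15,15)))
    n,L,S,C=cv2.connectedComponentsWithStats(m)
    for i in range(1,n):
        if S[i,4]<150: continue
        p=P[(L==i)&(z>0)&(m>0)];top=np.percentile(p[:,2],80);p=p[abs(p[:,2]-top)<.006]
        if len(p)<20: continue
        c,(w,h),a=cv2.minAreaRect((p[:,:2]*1000).astype(np.float32));a=a if w>h else a-90
        print(C[i].round(),np.round(c,1),'top',round(top*1000,1),np.round([max(w,h),min(w,h)]),'ang',round((a+90)%180-90,1))
    return d
E
for i in 1 2 3; do python3 -m jog '[[[-0.13,-0.17,0,0,0,0],[-0.26,-0.34,0,0,0,0],[-0.4,-0.52,0,0,0,0],[-0.524,-0.69,0,0,0,0],[-0.524,-0.69,0,0,0,0]]]' -0.1 |sed -n 2p; done
python3 -m jog '[[[0,0,0,0,0,0.055],[0,0,0,0,0,0.11],[0,0,0,0,0,0.11],[0,0,0,0,0,0.11],[0,0,0,0,0,0.11]]]' | sed -n 2p
python3 -c "
from h import *
st();d=wblobs();cv2.imwrite('pics/w5.png',d['color'][:,:,::-1])
plan([(402,251,60,-8),(402,251,16,-8)])"
```

```text
tcp_pos: [0.5601, 0.0538, 0.1602]
tcp_pos: [0.4783, 0.1539, 0.1603]
tcp_pos: [0.3969, 0.2543, 0.1605]
tcp_pos: [0.4005, 0.2514, 0.1609]
26.28 [400.5 251.4 160.9] w 50.5 gf 0.0 F [0.5 0.7 0.3]
[326.  37.] [560.7 192.8] top 60.3 [51. 45.] ang -0.7
[531.   8.] [595.1 -51.6] top 50.4 [28. 18.] ang -82.9
[285. 201.] [403.6 252. ] top 29.5 [80. 25.] ang -8.5
[217. 211.] [402.5 320.8] top 29.5 [80. 26.] ang -14.7
[  8. 407.] [-354.6 1523.4] top -204.3 [95. 10.] ang 2.9
(402, 251, 60, -8) -> [0.01, 0.002, 0.673] [0.0, 0.0, 0.002]
(402, 251, 16, -8) -> [-0.0, -0.0, 0.293] [0.0, 0.0, 0.0]
```

```bash
python3 -m jog '[[[0.02,-0.005,0.15,0,0,0],[0.02,-0.005,0.35,0,0,0],[0.02,-0.005,0.5,0,0,0],[0.02,-0.005,0.65,0,0,0],[0.02,-0.005,0.65,0,0,0]]]' | sed -n '2p;4p'
python3 -m jog '[[[0,0,0.08,0,0,0],[0,0,0.16,0,0,0],[0,0,0.24,0,0,0],[0,0,0.3,0,0,0],[0,0,0.3,0,0,0]]]' | sed -n '2p;4p'
for i in 1 2; do python3 -m jog '[[[0,0,0,0,0,0],[0,0,0,0,0,0],[0,0,0,0,0,0],[0,0,0,0,0,0],[0,0,0,0,0,0]]]' 1; done
python3 -m jog '[[[0,0,-0.2,0,0,0],[0,0,-0.4,0,0,0],[0,0,-0.6,0,0,0],[0,0,-0.85,0,0,0],[0,0,-0.9,0,0,0]]]' | tail -2
python3 -c "
from h import *
st();plan([(629,-102,160,2),(629,-102,60,2)])"
```

```text
tcp_pos: [0.4018, 0.251, 0.0607]
ft_force: [-1.9, -0.0, -0.6]
tcp_pos: [0.4033, 0.2519, 0.0182]
ft_force: [-1.0, -0.5, -0.0]
time_s: 27.58
tcp_pos: [0.4038, 0.2522, 0.0194]
ee_rot: [-0.0, 0.998, -0.069, 0.0]
ft_force: [-0.7, -0.9, 9.8]
gripper_width: 0.0257
gripper_force: 30.0
time_s: 28.0
tcp_pos: [0.4039, 0.2522, 0.0193]
ee_rot: [-0.0, 0.998, -0.069, 0.0]
ft_force: [-0.8, -0.6, 8.4]
gripper_width: 0.0253
gripper_force: 30.0
gripper_width: 0.0258
gripper_force: 30.0
28.42 [405.3 253.  158.7] w 25.8 gf 30.0 F [ 2.1  0.9 -0.2]
(629, -102, 160, 2) -> [1.804, 2.138, -0.007] [-0.002, -0.004, -0.11]
(629, -102, 60, 2) -> [0.0, -0.0, 0.667] [0.0, 0.0, 0.0]
```

```bash
for i in 1 2; do python3 -m jog '[[[0.15,0.18,0,0,0,0],[0.3,0.36,0,0,0,0],[0.45,0.54,0,0,0,0],[0.6,0.715,0,0,0,0],[0.6,0.715,0,0,0,0]]]' |sed -n '2p;5,6p'; done
python3 -m jog '[[[0.15,0.18,0,0,0,-0.03],[0.3,0.36,0,0,0,-0.06],[0.45,0.54,0,0,0,-0.09],[0.6,0.715,0,0,0,-0.11],[0.6,0.715,0,0,0,-0.11]]]' |tail -2
python3 -m jog '[[[0,0,0.15,0,0,0],[0,0,0.3,0,0,0],[0,0,0.45,0,0,0],[0,0,0.6,0,0,0],[0,0,0.6,0,0,0]]]' |tail -2
python3 -c "
from h import *
st();plan([(629,-103,41,2)]);d=wblobs()"
```

```text
tcp_pos: [0.4809, 0.1294, 0.1538]
gripper_width: 0.0253
gripper_force: 30.0
tcp_pos: [0.5554, 0.0102, 0.1536]
gripper_width: 0.0257
gripper_force: 30.0
gripper_width: 0.0255
gripper_force: 30.0
gripper_width: 0.0259
gripper_force: 30.0
30.08 [ 623.7 -103.    59.5] w 25.9 gf 30.0 F [-1.4 -0.1 -1.1]
(629, -103, 41, 2) -> [0.036, 0.001, 0.123] [-0.001, 0.004, -0.0]
[205. 228.] [638.9 -51.3] top 50.3 [57. 27.] ang 1.0
[287. 250.] [ 635.2 -103. ] top 69.4 [58. 26.] ang 2.0
[  5. 270.] [575.8 167.9] top 33.5 [41.  6.] ang -10.1
```

```bash
python3 -m jog '[[[0.02,0,0.03,0,0,0],[0.02,0,0.06,0,0,0],[0.02,0,0.09,0,0,0],[0.02,0,0.12,0,0,0],[0.02,0,0.145,0,0,0]]]' |sed -n '2p;4p'
for i in 1 2; do python3 -m jog '[[[0,0,0,0,0,0],[0,0,0,0,0,0],[0,0,0,0,0,0],[0,0,0,0,0,0],[0,0,0,0,0,0]]]' 0.12|sed -n '2p;4,5p'; done
python3 -m jog '[[[0,0,-0.1,0,0,0],[0,0,-0.3,0,0,0],[0,0,-0.5,0,0,0],[0,0,-0.7,0,0,0],[0,0,-0.8,0,0,0]]]' | sed -n 2p
python3 -c "
from h import *
st();d=wblobs();plan([(403,321,165,-14)])"
```

```text
tcp_pos: [0.6297, -0.1038, 0.042]
ft_force: [-0.7, 0.1, -2.4]
tcp_pos: [0.6297, -0.1038, 0.0423]
ft_force: [-0.3, -0.6, -0.7]
gripper_width: 0.0398
tcp_pos: [0.6295, -0.1038, 0.042]
ft_force: [-0.3, -0.5, 0.4]
gripper_width: 0.0402
tcp_pos: [0.6307, -0.1041, 0.1657]
31.8 [ 630.7 -104.1  165.7] w 40.0 gf 0.0 F [ 0.7 -0.2  0.2]
[339.   4.] [ 780.4 -128.9] top 168.2 [20.  4.] ang -83.1
[ 37. 200.] [622.9 191.6] top 59.7 [168.  47.] ang 3.0
[231. 208.] [627.1 -52.2] top 50.4 [81. 26.] ang 1.9
[286. 210.] [ 628.7 -104.1] top 50.5 [81. 25.] ang 1.8
(403, 321, 165, -14) -> [-1.426, -2.886, 0.002] [0.001, -0.004, 0.177]
```

```bash
for i in 1 2 3 4; do python3 -m jog '[[[-0.09,-0.18,0,0,0,0],[-0.18,-0.36,0,0,0,0],[-0.27,-0.54,0,0,0,0],[-0.356,-0.721,0,0,0,0],[-0.356,-0.721,0,0,0,0]]]' -0.1 |sed -n 2p; done
python3 -m jog '[[[0,0,0,0,0,0.06],[0,0,0,0,0,0.12],[0,0,0,0,0,0.178],[0,0,0,0,0,0.178],[0,0,0,0,0,0.178]]]' | sed -n 2p
python3 -c "
from h import *
st();d=wblobs();plan([(403,321,60,-14),(403,321,17,-14)])"
```

```text
tcp_pos: [0.5694, 0.0064, 0.1618]
tcp_pos: [0.5127, 0.1121, 0.1618]
tcp_pos: [0.4561, 0.2181, 0.1619]
tcp_pos: [0.3995, 0.3245, 0.1619]
tcp_pos: [0.4016, 0.3209, 0.1619]
33.93 [401.6 320.9 161.9] w 50.3 gf 0.0 F [ 1.  -0.3 -1. ]
[377.  24.] [555.1 192.6] top 60.1 [45. 39.] ang -89.3
[285. 203.] [402.7 321.8] top 29.5 [79. 25.] ang -14.7
[ 11. 402.] [-158.9 1551.6] top -172.0 [103.  48.] ang 55.3
(403, 321, 60, -14) -> [0.01, -0.003, 0.68] [0.0, -0.0, 0.001]
(403, 321, 17, -14) -> [0.0, -0.0, 0.287] [0.0, 0.0, 0.0]
```

```bash
python3 -m jog '[[[0.01,-0.005,0.15,0,0,0],[0.01,-0.005,0.35,0,0,0],[0.01,-0.005,0.5,0,0,0],[0.01,-0.005,0.65,0,0,0],[0.01,-0.005,0.65,0,0,0]]]' | sed -n '2p;4p'
python3 -m jog '[[[0,0,0.08,0,0,0],[0,0,0.16,0,0,0],[0,0,0.24,0,0,0],[0,0,0.31,0,0,0],[0,0,0.31,0,0,0]]]' | sed -n '2p;4p'
for i in 1 2; do python3 -m jog '[[[0,0,0,0,0,0],[0,0,0,0,0,0],[0,0,0,0,0,0],[0,0,0,0,0,0],[0,0,0,0,0,0]]]' 1; done | tail -5
python3 -m jog '[[[0,0,-0.2,0,0,0],[0,0,-0.4,0,0,0],[0,0,-0.6,0,0,0],[0,0,-0.85,0,0,0],[0,0,-0.95,0,0,0]]]' | tail -2
python3 -c "
from h import *
st();plan([(630.5,-156,165,2),(630.5,-156,60,2)])"
```

```text
tcp_pos: [0.4013, 0.3203, 0.0613]
ft_force: [-1.6, -1.0, -0.6]
tcp_pos: [0.4026, 0.3213, 0.0173]
ft_force: [-0.7, -0.4, 0.3]
tcp_pos: [0.4032, 0.3218, 0.0187]
ee_rot: [-0.0, 0.993, -0.122, 0.0]
ft_force: [-1.0, -0.4, 7.3]
gripper_width: 0.026
gripper_force: 30.0
gripper_width: 0.0254
gripper_force: 30.0
36.07 [403.9 322.3 164.8] w 25.4 gf 30.0 F [ 1.1  0.7 -0.7]
(630.5, -156, 165, 2) -> [2.239, 2.727, -0.003] [-0.002, -0.002, -0.178]
(630.5, -156, 60, 2) -> [0.0, -0.0, 0.7] [0.0, 0.0, 0.0]
```

```bash
for i in 1 2 3; do python3 -m jog '[[[0.14,0.17,0,0,0,0],[0.28,0.34,0,0,0,0],[0.42,0.51,0,0,0,0],[0.56,0.682,0,0,0,0],[0.56,0.682,0,0,0,0]]]' |sed -n '2p;6p'; done
python3 -m jog '[[[0.14,0.17,0,0,0,-0.06],[0.28,0.34,0,0,0,-0.12],[0.42,0.51,0,0,0,-0.178],[0.56,0.682,0,0,0,-0.178],[0.56,0.682,0,0,0,-0.178]]]' |tail -2
python3 -m jog '[[[0,0,0.15,0,0,0],[0,0,0.3,0,0,0],[0,0,0.45,0,0,0],[0,0,0.63,0,0,0],[0,0,0.63,0,0,0]]]' |tail -2
python3 -c "
from h import *
st();plan([(630.5,-157,41,2)]);d=wblobs();cv2.imwrite('pics/w6.png',d['color'][:,:,::-1])"
```

```text
tcp_pos: [0.4614, 0.1979, 0.1608]
gripper_force: 30.0
tcp_pos: [0.5185, 0.078, 0.1608]
gripper_force: 30.0
tcp_pos: [0.5752, -0.0421, 0.1607]
gripper_force: 30.0
gripper_width: 0.026
gripper_force: 30.0
gripper_width: 0.026
gripper_force: 30.0
38.15 [ 626.5 -155.8   61.5] w 26.0 gf 30.0 F [-1.1  0.3 -2.6]
(630.5, -157, 41, 2) -> [0.028, 0.009, 0.136] [-0.002, 0.004, -0.001]
[206. 228.] [ 641.2 -104. ] top 50.3 [56. 27.] ang 1.0
[135. 238.] [630.  -51.9] top 50.2 [76. 27.] ang 2.0
[287. 251.] [ 637.8 -156. ] top 72.1 [57. 26.] ang 1.4
[287. 329.] [ 588.4 -157.7] top 72.3 [24.  4.] ang -87.7
```

View pics/w6.png

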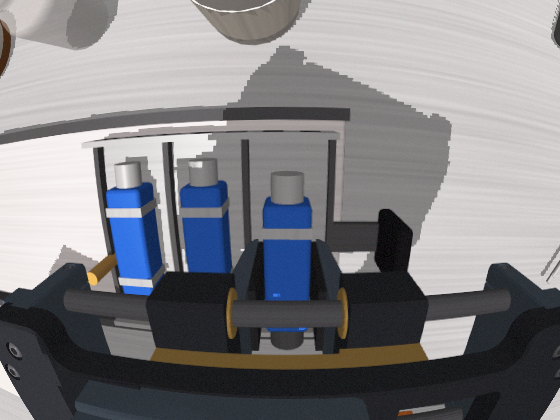

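The last handpiece (287,240) is over the free bay, and the other two (135,238 and 206,228) lie flat in theirs. Lowering.

```bash
python3 -m jog '[[[0.01,0.008,0.03,0,0,0],[0.01,0.008,0.06,0,0,0],[0.01,0.008,0.1,0,0,0],[0.01,0.008,0.14,0,0,0],[0.01,0.008,0.16,0,0,0]]]' |sed -n '2p;4p'
for i in 1 2; do python3 -m jog '[[[0,0,0,0,0,0],[0,0,0,0,0,0],[0,0,0,0,0,0],[0,0,0,0,0,0],[0,0,0,0,0,0]]]' 0.12|sed -n '2p;4,5p'; done
python3 -m jog '[[[0,0,-0.1,0,0,0],[0,0,-0.3,0,0,0],[0,0,-0.5,0,0,0],[0,0,-0.7,0,0,0],[0,0,-0.8,0,0,0]]]' | sed -n 2p
python3 - <<'E'
from h import *
st();d=wblobs()
for c in ['scene','top']:
    d=r.snapshot(c);np.savez(c+'1.npz',**d)
    for c2 in ['orange','green','yellow']:
        print(*[(c2,)+b[:1]+b[2:] for b in blobs(d,c2) if .33e3<b[2][0]<.7e3 and -400<b[2][1]<400 and b[3]<70],sep='\n')
    print([(np.round(b['box']).tolist(),b['score']) for b in r.boxes_of(c,'handle')])
d=r.snapshot('wrist');cv2.imwrite('pics/w7.png',d['color'][:,:,::-1])
E
```

```text
tcp_pos: [0.6308, -0.158, 0.0416]
ft_force: [-0.3, 0.4, -1.7]
tcp_pos: [0.6311, -0.1581, 0.0424]
ft_force: [-0.8, -0.7, 0.0]
gripper_width: 0.0401
tcp_pos: [0.6309, -0.1581, 0.042]
ft_force: [0.0, 0.0, -1.0]
gripper_width: 0.0403
tcp_pos: [0.6321, -0.1584, 0.1657]
39.87 [ 632.1 -158.4  165.7] w 40.5 gf 0.0 F [ 1.3 -0.4 -0.2]
[239.   3.] [ 780.  -127.4] top 167.3 [19.  4.] ang 89.3
[ 17. 212.] [622.6 188.9] top 58.7 [168.  43.] ang 0.7
[178. 210.] [627.  -52.5] top 50.3 [81. 27.] ang 2.2
[229. 207.] [ 629.9 -104.7] top 50.5 [80. 26.] ang 1.4
[286. 211.] [ 629.1 -158.3] top 50.5 [81. 25.] ang 2.6
('orange', [155.0, 266.0], [417.6, -288.9], np.float64(35.2), [24.0, 23.0], -3.1)
('green', [375.0, 215.0], [681.9, 197.7], np.float64(63.6), [31.0, 22.0], 4.2)
('green', [174.0, 252.0], [402.6, -228.7], np.float64(27.7), [71.0, 26.0], 1.8)
('yellow', [197.0, 241.0], [406.7, -164.4], np.float64(38.7), [51.0, 48.0], -47.6)
[([229.0, 237.0, 91.0, 72.0], 0.66)]

('green', [226.0, 145.0], [680.6, 197.8], np.float64(63.4), [26.0, 15.0], 2.4)

[([296.0, 139.0, 31.0, 50.0], 0.73)]
```

View pics/w7.png

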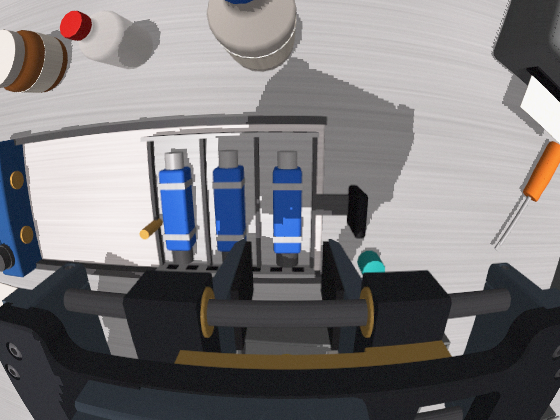

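All three lie flat in their bays (tops at 50 mm) and the strays are in the bin. The black tab is at (358,205). Measuring it.

Run:
```python
from h import *
for c in ['scene','top']:
    W=cloud(dict(np.load(c+'1.npz')));k=(W[...,0]>.58)&(W[...,0]<.68)&(W[...,1]<-.19)&(W[...,1]>-.25)
    p=W[k&(W[...,2]>.055)&(W[...,2]<.08)]; print(c,len(p),p.min(0).round(4) if len(p) else 0,p.max(0).round(4) if len(p) else 0,np.median(p,0).round(4))
    p=W[k&(W[...,1]>-.21)&(W[...,2]>.01)]; print('arm',len(p),np.percentile(p[:,2],[50,95]).round(4) if len(p) else 0)
plan([(631,-219.5,100,2),(631,-219.5,53,2)])
```

```text
scene 131 [ 0.6136 -0.2282  0.0554] [ 0.6548 -0.2157  0.0724] [ 0.6377 -0.2246  0.0669]
arm 2872 [0.4355 0.5631]
top 0 0 0 [nan nan nan]
arm 646 [0.5643 0.5707]
(631, -219.5, 100, 2) -> [-0.008, 0.411, 0.405] [-0.0, 0.001, -0.0]
(631, -219.5, 53, 2) -> [0.0, -0.0, 0.313] [0.0, 0.0, 0.0]
  return _methods._mean(a, axis=axis, dtype=dtype,
  ret = um.true_divide(
```

```bash
python3 -m jog '[[[0.005,0.2,0,0,0,0],[0.005,0.43,0.15,0,0,0],[0.005,0.43,0.3,0,0,0],[0.005,0.43,0.42,0,0,0],[0.005,0.43,0.42,0,0,0]]]' 0 |sed -n '2p;4p'
python3 -m jog '[[[0,0,0.08,0,0,0],[0,0,0.16,0,0,0],[0,0,0.24,0,0,0],[0,0,0.31,0,0,0],[0,0,0.31,0,0,0]]]' | sed -n '2p;4p'
for i in 1 2; do python3 -m jog '[[[0,0,0,0,0,0],[0,0,0,0,0,0],[0,0,0,0,0,0],[0,0,0,0,0,0],[0,0,0,0,0,0]]]' 1; done
```

```text
tcp_pos: [0.6311, -0.2219, 0.0939]
ft_force: [-1.3, 1.1, -1.0]
tcp_pos: [0.6328, -0.2218, 0.0501]
ft_force: [-0.0, 1.1, -0.1]
time_s: 41.42
tcp_pos: [0.6342, -0.2226, 0.0531]
ee_rot: [0.0, 1.0, 0.017, 0.0]
ft_force: [-0.3, -0.1, 0.4]
gripper_width: 0.015
gripper_force: 0.0
time_s: 41.83
tcp_pos: [0.6341, -0.2225, 0.0529]
ee_rot: [0.0, 1.0, 0.017, 0.0]
ft_force: [-1.5, 0.8, 5.4]
gripper_width: 0.0098
gripper_force: 30.0
```

```bash
for i in 1 2 3; do python3 -m jog '[[[0,-0.06,0,0,0,0],[0,-0.12,0,0,0,0],[0,-0.19,0,0,0,0],[0,-0.26,0,0,0,0],[0,-0.33,0,0,0,0]]]' |sed -n '2p;4,6p'; done
```

```text
tcp_pos: [0.6326, -0.1727, 0.0529]
ft_force: [0.1, -3.8, 5.0]
gripper_width: 0.0099
gripper_force: 30.0
tcp_pos: [0.6311, -0.123, 0.0529]
ft_force: [1.8, -2.6, 5.4]
gripper_width: 0.0097
gripper_force: 30.0
tcp_pos: [0.6295, -0.0734, 0.0529]
ft_force: [4.4, -2.5, 5.0]
gripper_width: 0.0101
gripper_force: 30.0
```

```bash
python3 -m jog '[[[0,-0.03,0,0,0,0],[0,-0.06,0,0,0,0],[0,-0.09,0,0,0,0],[0,-0.1,0,0,0,0],[0,-0.1,0,0,0,0]]]' |sed -n '2p;4,6p'
```

```text
tcp_pos: [0.6291, -0.0582, 0.0529]
ft_force: [4.8, 2.0, 5.9]
gripper_width: 0.0099
gripper_force: 30.0
```

```bash
for i in 1 2 3 4; do python3 -m jog '[[[0,-0.01,0,0,0,0],[0,-0.02,0,0,0,0],[0,-0.025,0,0,0,0],[0,-0.03,0,0,0,0],[0,-0.03,0,0,0,0]]]' |sed -n '2p;4p'; done
```

```text
tcp_pos: [0.6289, -0.0543, 0.0529]
ft_force: [5.2, -1.1, 6.4]
tcp_pos: [0.6288, -0.0498, 0.0529]
ft_force: [4.8, -0.6, 5.0]
tcp_pos: [0.6287, -0.0453, 0.0529]
ft_force: [5.6, -1.4, 5.6]
tcp_pos: [0.6285, -0.0408, 0.0529]
ft_force: [6.4, -1.1, 5.3]
```

```bash
for i in 1 2 3; do python3 -m jog '[[[0,-0.005,0,0,0,0],[0,-0.01,0,0,0,0],[0,-0.015,0,0,0,0],[0,-0.02,0,0,0,0],[0,-0.02,0,0,0,0]]]' |sed -n '2p;4p'; done
```

```text
tcp_pos: [0.6284, -0.0378, 0.0529]
ft_force: [5.2, -0.7, 5.9]
tcp_pos: [0.6284, -0.0349, 0.0529]
ft_force: [5.4, -0.8, 5.4]
tcp_pos: [0.6283, -0.0331, 0.0529]
ft_force: [4.5, -11.4, 4.1]
```

```bash
python3 -m jog '[[[0,-0.005,0,0,0,0],[0,-0.008,0,0,0,0],[0,-0.008,0,0,0,0],[0,-0.008,0,0,0,0],[0,-0.008,0,0,0,0]]]' |sed -n '2p;4p'
for i in 1 2; do python3 -m jog '[[[0,0,0,0,0,0],[0,0,0,0,0,0],[0,0,0,0,0,0],[0,0,0,0,0,0],[0,0,0,0,0,0]]]' 0.12; done |tail -4
python3 -m jog '[[[0,0,-0.15,0,0,0],[0,0,-0.35,0,0,0],[0,0,-0.55,0,0,0],[0,0,-0.75,0,0,0],[0,0,-0.9,0,0,0]]]' | sed -n 2p
python3 - <<'E'
from h import *
st();d=wblobs();d=wblobs('red2');d=wblobs('red');cv2.imwrite('pics/w8.png',d['color'][:,:,::-1])
E
```

```text
tcp_pos: [0.6283, -0.033, 0.0529]
ft_force: [5.1, -21.4, 3.6]
ee_rot: [-0.0, 1.0, 0.017, -0.0]
ft_force: [0.3, -0.1, 0.0]
gripper_width: 0.0405
gripper_force: 0.0
tcp_pos: [0.6278, -0.031, 0.1901]
48.08 [627.8 -31.  190.1] w 40.2 gf 0.0 F [0.4 0.7 0. ]
[ 8. 34.] [861.4 359.6] top 32.6 [99. 15.] ang 4.8
[442.  14.] [ 789.3 -128.1] top 170.3 [31. 22.] ang -76.0
[121. 201.] [622.6 188.1] top 59.4 [168.  55.] ang 3.2
[227. 204.] [623.4  29.6] top 50.5 [82. 27.] ang 2.0
[238.  15.] [794.9  11.2] top 120.3 [23. 21.] ang 20.8
[ 49. 222.] [627.4 240.3] top 103.2 [17.  8.] ang 22.2
[ 38. 212.] [625.7 239. ] top 102.3 [15.  6.] ang 5.6
```

View pics/w8.png

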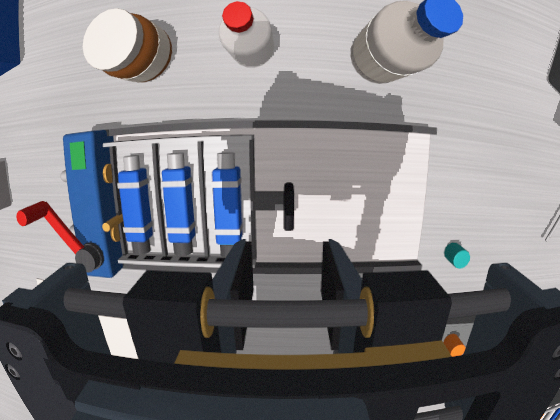

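The carriage is against the dock with all three handpieces seated. The knob shows at (33,213). Moving above the knob.

```bash
for i in 1 2; do python3 -m jog '[[[0,-0.2,0,0,0,0],[0,-0.4,0,0,0,0],[0,-0.6,0,0,0,0],[0.02,-0.8,0,0,0,0],[0.02,-0.92,0,0,0,0]]]' |sed -n '2p;4p'; done
python3 -m jog '[[[0,0,0,0,0,0],[0,0,0,0,0,0],[0,0,0,0,0,0],[0,0,0,0,0,0],[0,0,0,0,0,0]]]' |sed -n '2p;4p'
python3 - <<'E'
from h import *
st();d=wblobs('red2');d=wblobs('red');plan([(624,246,85,2)]);cv2.imwrite('pics/w9.png',d['color'][:,:,::-1])
E
```

```text
tcp_pos: [0.6249, 0.1098, 0.1862]
ft_force: [-0.5, -0.3, -0.2]
tcp_pos: [0.6231, 0.2479, 0.1861]
ft_force: [-0.4, -0.3, -0.1]
tcp_pos: [0.6239, 0.244, 0.1873]
ft_force: [-0.5, -0.8, 0.5]
49.48 [623.9 244.  187.3] w 40.0 gf 0.0 F [-0.5 -0.8  0.5]
[544.  57.] [794.7  12.3] top 120.2 [23. 22.] ang -50.9
[296. 228.] [625.7 246.5] top 113.5 [16. 16.] ang -87.0
[294. 226.] [626.2 246. ] top 113.8 [16. 15.] ang -70.7
(624, 246, 85, 2) -> [0.001, -0.011, 0.683] [0.0, 0.0, -0.001]
```

View pics/w9.png

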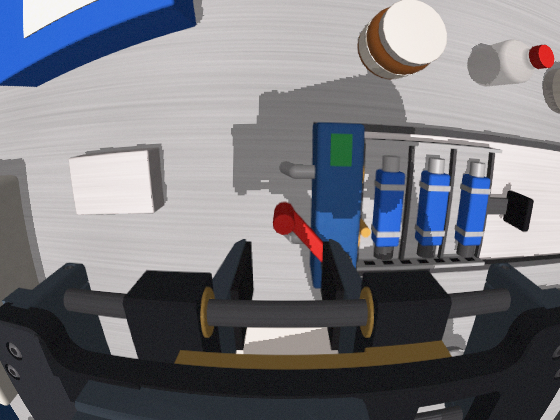

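```bash
python3 -m jog '[[[0.012,-0.015,0.12,0,0,0],[0.012,-0.015,0.24,0,0,0],[0.012,-0.015,0.36,0,0,0],[0.012,-0.015,0.5,0,0,0],[0.012,-0.015,0.645,0,0,0]]]' |sed -n '2p;4p'
for i in 1 2; do python3 -m jog '[[[0,0,0,0,0,0],[0,0,0,0,0,0],[0,0,0,0,0,0],[0,0,0,0,0,0],[0,0,0,0,0,0]]]' 1; done | tail -5
python3 - <<'E'
from h import *
s=r.read_state();p=np.array(s['tcp_pos'])*1000;c=np.array([565,190]);v=p[:2]-c;print(np.hypot(*v),np.degrees(np.arctan2(v[1],v[0])))
R=down(2)
for a in range(10,90,10):
    t=np.radians(-a);w=np.array([[np.cos(t),-np.sin(t)],[np.sin(t),np.cos(t)]])@v+c-p[:2]
    print(a,(R.inv().apply([*w,0])/150).round(3)[:2])
E
```

```text
tcp_pos: [0.6259, 0.2471, 0.0903]
ft_force: [0.3, 0.1, 0.7]
tcp_pos: [0.6264, 0.2475, 0.0923]
ee_rot: [-0.0, 1.0, 0.017, 0.001]
ft_force: [0.1, -1.9, 8.3]
gripper_width: 0.0173
gripper_force: 30.0
84.08581620753644 43.10242305640745
10 [0.058 0.079]
20 [0.101 0.167]
30 [0.128 0.261]
40 [0.138 0.358]
50 [0.131 0.455]
60 [0.108 0.55 ]
70 [0.068 0.639]
80 [0.014 0.721]
```

```bash
python3 -m jog '[[[0.03,0.035,0,0,0,0],[0.055,0.075,0,0,0,0],[0.077,0.117,0,0,0,0],[0.096,0.159,0,0,0,0],[0.096,0.159,0,0,0,0]]]'
python3 -c "
from h import *
st()"
```

```text
time_s: 51.25
tcp_pos: [0.6441, 0.2249, 0.0924]
ee_rot: [-0.001, 1.0, 0.017, 0.003]
ft_force: [11.4, 8.9, -1.9]
gripper_width: 0.0167
gripper_force: 30.0
51.25 [644.1 224.9  92.4] w 16.7 gf 30.0 F [11.4  8.9 -1.9]
```

```bash
python3 -m jog '[[[0.025,0.043,0,0,0,0],[0.042,0.087,0,0,0,0],[0.053,0.13,0,0,0,0],[0.06,0.175,0,0,0,0],[0.06,0.175,0,0,0,0]]]' |sed -n '2,5p'
```

```text
tcp_pos: [0.653, 0.1981, 0.0923]
ee_rot: [-0.001, 1.0, 0.017, 0.002]
ft_force: [7.2, 1.1, 1.1]
gripper_width: 0.017
```

```bash
python3 -m jog '[[[0.005,0.045,0,0,0,0],[0.006,0.09,0,0,0,0],[0,0.137,0,0,0,0],[-0.01,0.185,0,0,0,0],[-0.01,0.185,0,0,0,0]]]' |sed -n '2,5p'
```

```text
tcp_pos: [0.6515, 0.17, 0.0921]
ee_rot: [-0.0, 1.0, 0.017, 0.002]
ft_force: [4.6, 0.5, 3.9]
gripper_width: 0.0171
```

```bash
python3 -m jog '[[[-0.006,0.025,0,0,0,0],[-0.014,0.05,0,0,0,0],[-0.024,0.075,0,0,0,0],[-0.035,0.099,0,0,0,0],[-0.035,0.099,0,0,0,0]]]' |sed -n '2,5p'
python3 -m jog '[[[-0.005,0.01,0,0,0,0],[-0.01,0.02,0,0,0,0],[-0.014,0.03,0,0,0,0],[-0.014,0.03,0,0,0,0],[-0.014,0.03,0,0,0,0]]]' |sed -n '2,5p'
```

```text
tcp_pos: [0.6463, 0.1556, 0.092]
ee_rot: [-0.0, 1.0, 0.017, 0.001]
ft_force: [1.4, 1.4, 6.8]
gripper_width: 0.0171
tcp_pos: [0.6444, 0.1515, 0.0919]
ee_rot: [-0.0, 1.0, 0.017, 0.001]
ft_force: [2.0, 3.3, 6.6]
gripper_width: 0.0171
```

```bash
for i in 1 2; do python3 -m jog '[[[-0.005,0.008,0,0,0,0],[-0.01,0.017,0,0,0,0],[-0.015,0.026,0,0,0,0],[-0.015,0.026,0,0,0,0],[-0.015,0.026,0,0,0,0]]]' |sed -n '2p;4,5p'; done
```

```text
tcp_pos: [0.6428, 0.1486, 0.092]
ft_force: [4.8, 12.3, 4.2]
gripper_width: 0.0168
tcp_pos: [0.6426, 0.1481, 0.0922]
ft_force: [15.0, 39.3, -7.3]
gripper_width: 0.0172
```

```bash
for i in 1 2; do python3 -m jog '[[[0,0,0,0,0,0],[0,0,0,0,0,0],[0,0,0,0,0,0],[0,0,0,0,0,0],[0,0,0,0,0,0]]]' 0.12; done |tail -4
for i in 1 2; do python3 -m jog '[[[0,0,-0.15,0,0,0],[0,0,-0.3,0,0,0],[0,0,-0.45,0,0,0],[0,0,-0.5,0,0,0],[0,0,-0.5,0,0,0]]]' | sed -n 2p; done
for i in 1 2; do python3 -m jog '[[[-0.2,0.1,0,0,0,0],[-0.4,0.2,0,0,0,0],[-0.6,0.3,0,0,0,0],[-0.6,0.3,0,0,0,0],[-0.6,0.3,0,0,0,0]]]' | sed -n 2p; done
python3 - <<'E'
from h import *
st()
d=r.snapshot('top')
for c in HSV: print(*[(c,)+b[:1]+b[2:] for b in blobs(d,c) if .33e3<b[2][0]<.7e3 and -400<b[2][1]<400 and b[3]<130],sep='\n')
d=r.snapshot('scene');cv2.imwrite('pics/s9.png',cv2.resize(d['color'][130:340,110:390,::-1],(800,600)))
for c in HSV: print(*[(c,)+b[:1]+b[2:] for b in blobs(d,c) if .33e3<b[2][0]<.7e3 and -400<b[2][1]<400 and b[3]<130],sep='\n')
E
```

```text
ee_rot: [0.0, 1.0, 0.017, -0.0]
ft_force: [-0.2, -0.5, 0.5]
gripper_width: 0.04
gripper_force: 0.0
tcp_pos: [0.6403, 0.143, 0.1678]
tcp_pos: [0.6398, 0.1429, 0.2415]
tcp_pos: [0.5489, 0.0941, 0.2392]
tcp_pos: [0.4618, 0.0464, 0.24]
56.25 [461.8  46.4 240. ] w 40.3 gf 0.0 F [ 0.6 -0.2  0.6]

('green', [226.0, 142.0], [689.4, 196.1], np.float64(63.4), [17.0, 6.0], 84.2)
('green', [372.0, 244.0], [400.8, -228.0], np.float64(29.1), [63.0, 20.0], 1.8)
('orange', [393.0, 239.0], [416.7, -287.4], np.float64(36.6), [15.0, 14.0], -88.8)
('yellow', [350.0, 241.0], [408.4, -166.2], np.float64(29.5), [41.0, 37.0], 4.1)


('blue', [333.0, 200.0], [557.1, 176.7], np.float64(62.2), [51.0, 24.0], -29.8)
('blue', [367.0, 212.0], [655.6, 194.5], np.float64(62.2), [101.0, 47.0], -0.2)
('blue', [334.0, 227.0], [623.6, 108.4], np.float64(51.7), [98.0, 63.0], -68.8)
('blue', [317.0, 224.0], [589.4, 81.3], np.float64(51.4), [22.0, 9.0], -84.5)
('blue', [351.0, 227.0], [656.5, 138.5], np.float64(51.4), [27.0, 14.0], -85.0)
('blue', [302.0, 233.0], [590.3, 26.8], np.float64(52.1), [24.0, 9.0], -82.8)
('blue', [312.0, 239.0], [623.6, 28.3], np.float64(51.4), [42.0, 30.0], 3.9)
('blue', [324.0, 245.0], [657.3, 32.6], np.float64(51.6), [28.0, 13.0], -86.9)
('green', [375.0, 215.0], [682.6, 198.3], np.float64(63.1), [29.0, 22.0], -1.7)
('green', [174.0, 252.0], [401.8, -228.8], np.float64(27.8), [71.0, 25.0], 2.5)
('orange', [155.0, 266.0], [416.4, -288.1], np.float64(35.0), [26.0, 21.0], -31.4)
('yellow', [196.0, 241.0], [407.6, -164.3], np.float64(38.9), [49.0, 47.0], 17.5)

('red2', [343.0, 201.0], [597.4, 172.2], np.float64(78.7), [45.0, 10.0], -32.6)
('red2', [350.0, 197.0], [634.4, 148.6], np.float64(115.5), [10.0, 9.0], -13.9)
```

View pics/s9.png

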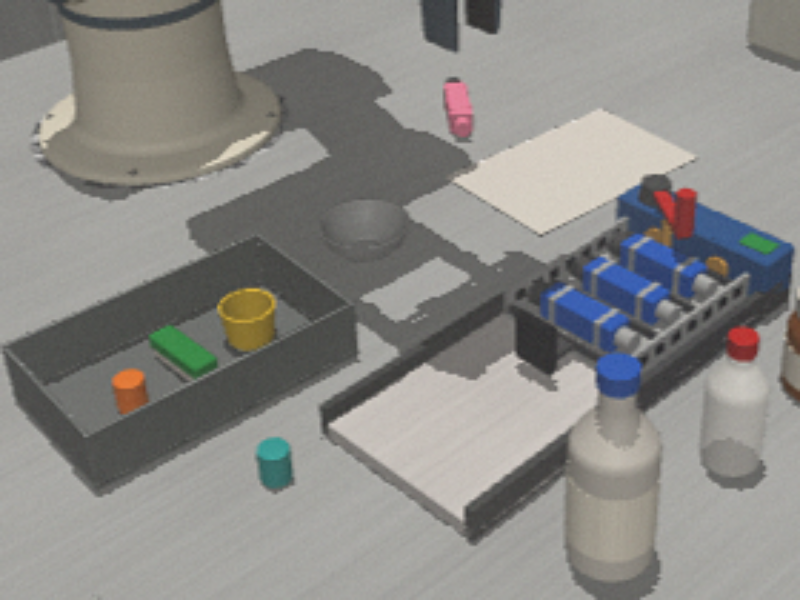

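The strays are in the bin, the handpieces are in the docked carriage, and the lever knob is at (685,212) over the carriage. The knob seems to have slid along the pads, so I check that the lever is really at its stop by pushing once more.

```bash
for i in 1 2; do python3 -m jog '[[[0.2,-0.1,0,0,0,0],[0.4,-0.2,0,0,0,0],[0.5,-0.3,0,0,0,0],[0.575,-0.32,0,0,0,0],[0.575,-0.32,0.18,0,0,0]]]' | sed -n 2p; done
python3 -m jog '[[[0,0,0,0,0,0],[0,0,0,0,0,0],[0,0,0,0,0,0],[0,0,0,0,0,0],[0,0,0,0,0,0]]]' | sed -n 2p
python3 -c "
from h import *
st();d=wblobs('red2');d=wblobs('red');plan([(634,149,92,2)])"
```

```text
tcp_pos: [0.5528, 0.0997, 0.2163]
tcp_pos: [0.6371, 0.1511, 0.1894]
tcp_pos: [0.6319, 0.1486, 0.1878]
57.6 [631.9 148.6 187.8] w 40.1 gf 0.0 F [ 0.9  0.6 -1.4]
[460.  40.] [794.2  12.1] top 120.3 [22. 22.] ang -77.8
[274. 230.] [634.4 148.4] top 113.6 [17. 16.] ang -51.8
[274. 229.] [638.6 149.7] top 99.7 [17.  8.] ang -74.3
(634, 149, 92, 2) -> [0.014, -0.003, 0.637] [-0.0, -0.001, -0.0]
```

```bash
python3 -m jog '[[[0.015,0,0.12,0,0,0],[0.015,0,0.24,0,0,0],[0.015,0,0.36,0,0,0],[0.015,0,0.5,0,0,0],[0.015,0,0.62,0,0,0]]]' |sed -n '2p;4p'
for i in 1 2; do python3 -m jog '[[[0,0,0,0,0,0],[0,0,0,0,0,0],[0,0,0,0,0,0],[0,0,0,0,0,0],[0,0,0,0,0,0]]]' 1 |sed -n '2p;4,5p'; done
python3 -m jog '[[[-0.005,0.008,0,0,0,0],[-0.01,0.017,0,0,0,0],[-0.015,0.024,0,0,0,0],[-0.015,0.024,0,0,0,0],[-0.015,0.024,0,0,0,0]]]' |sed -n '2p;4,5p'
```

```text
tcp_pos: [0.6337, 0.1486, 0.0931]
ft_force: [-0.2, 0.2, -0.9]
tcp_pos: [0.6347, 0.1487, 0.0953]
ft_force: [0.8, -0.9, 5.2]
gripper_width: 0.017
tcp_pos: [0.6348, 0.1487, 0.0952]
ft_force: [0.3, -1.3, 7.3]
gripper_width: 0.0171
tcp_pos: [0.6344, 0.1481, 0.0954]
ft_force: [10.0, 23.3, -2.6]
gripper_width: 0.0166
```

It is firmly at its stop: 25 N moves it only 0.7 mm. Releasing, retreating, checking and handing in.

```bash
for i in 1 2; do python3 -m jog '[[[0,0,0,0,0,0],[0,0,0,0,0,0],[0,0,0,0,0,0],[0,0,0,0,0,0],[0,0,0,0,0,0]]]' 0.12 ; done |tail -2
for i in 1 2; do python3 -m jog '[[[0,0,-0.15,0,0,0],[0,0,-0.3,0,0,0],[0,0,-0.45,0,0,0],[0,0,-0.5,0,0,0],[0,0,-0.5,0,0,0]]]' | sed -n 2p; done
python3 -m jog '[[[0,0,0,0,0,0],[0,0,0,0,0,0],[0,0,0,0,0,0],[0,0,0,0,0,0],[0,0,0,0,0,0]]]' | sed -n 2p
python3 - <<'E'
from h import *
st();wblobs('red2');wblobs('blue')
d=r.snapshot('scene')
for c in ['orange','green','yellow']: print(*[(c,)+b[2:] for b in blobs(d,c) if b[2][1]<-100 and b[2][0]<500],sep='\n')
print(r.hand_in())
E
```

```text
gripper_width: 0.0401
gripper_force: 0.0
tcp_pos: [0.6328, 0.1451, 0.1708]
tcp_pos: [0.6323, 0.145, 0.2445]
tcp_pos: [0.6314, 0.1449, 0.243]
61.45 [631.4 144.9 243. ] w 40.0 gf 0.0 F [0.4 0.4 0. ]
[430.  50.] [794.7  12.2] top 120.5 [22. 22.] ang -13.5
[270. 215.] [634.6 148.2] top 113.5 [17. 16.] ang -71.4
[65. 43.] [853.4 457.9] top 79.7 [199. 120.] ang -78.8
[555.  75.] [ 791.  -115.9] top 165.4 [27. 11.] ang 6.3
[245. 189.] [622.1 193.1] top 60.5 [169.  45.] ang 1.6
[294. 198.] [622.2 137.3] top 50.6 [79. 25.] ang 2.6
[337. 199.] [624.2  84.7] top 50.6 [80. 25.] ang 1.5
[380. 200.] [623.6  30.6] top 50.7 [80. 26.] ang 1.8
[  6. 408.] [-562.4 1527.6] top -231.5 [115.  10.] ang -3.3
('orange', [418.3, -289.0], np.float64(35.3), [26.0, 23.0], 1.2)
('green', [401.2, -228.9], np.float64(27.8), [68.0, 26.0], 2.7)
('yellow', [408.1, -164.5], np.float64(38.9), [51.0, 48.0], -19.4)
the job is handed in; nothing more can be done
None
```

I handed the job in at 61 s with the pot, brush and cap in the bin (there was no clamp), all three handpieces flat in the bays, the carriage against the dock, and the lever at its stop; the hand-in call returned no verdict.

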